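Weigh out junction boxes and tip them into the picking bin

ROBOT

A 7-joint arm with a two-finger parallel gripper is mounted at the origin on the work surface. World frame = base frame: x ahead of the robot, y to its left, z up, the work surface at z = 0. Lengths are in m, angles in rad, forces in N, time in s.
With the tool pointing down it reaches from about 0.4 to 0.75 m from the base axis. Payload 19.5 kg.
Tool frame: the origin (TCP) lies at the very end of the fingers, on their centre line; the grasp point (between the pads) lies 19 mm behind it; z points along the fingers, y is the line along which they close (so a half turn about z gives the same grasp; the last joint's range is limited). The gripper opens to 85 mm and grips with 20 to 120 N. Pads are 22 mm wide; open, the fingers measure 114 mm over their backs; the gripper's body (76 mm by 85 mm) begins 54 mm behind the grasp point. The pads swing forward as they close: fully open they stand 13 mm farther back than shut.
Start: joints at [-1.285, 0.707, -0.028, 1.485, 0.022, 0.951, -0.075], TCP at [0.185, 0.544, 0.231] pointing down, gripper open.
Joint ranges: [-2.71, 2.71], [-0.32, 2.16], [-1.57, 1.52], [0, 2.45], [-1.46, 4.6], [0, 2.02], [-2.83, 2.83]. Speed limits (rad/s): [1.89, 1.89, 2.57, 2.57, 3.01, 3.01, 3.01].

INTERFACE

Orientations are given as a unit quaternion [x, y, z, w].
In Python, from rig import status, imaging, bot gives the robot as it stands.
- The arm moves only by the shell command python3 -m inch 'ROWS' [FORCE]. ROWS is JSON, a list of rows, each an object with "jaw": the opening, from 0 (shut) to 1 (fully open); "translation": the shift along the tool's x, y, z normalised to -1 to 1, where 1 is 30 mm, a list of three; "delta_rot": the turn, a rotation vector about the tool's x, y, z normalised to -1 to 1, where 1 is 5 degrees, a list of three. A call has exactly 5 rows; each row shifts and turns the commanded pose from where the row before left it, along the tool's axes as they then stand; what a row does not reach is not made up. A row lasts 1/10 s, in which the tool goes at most 50 mm and 8.59 degrees, less where a joint would pass 70% of its speed; a pose out of reach is approached as far as the arm can. A call with a number of a shift or a turn outside -1 to 1 is refused whole. A call with a gripper value outside its range is refused whole. The fingers move at their own pace and stop on an object; FORCE is the grip in N (left out, the last holds). Time passes only in rows, so rows that do not move let the fingers close, or fill a call up. It gives the time, the measured TCP pose, the force, the opening and the grip force at its end, in the units of the state.
- status.sense(): the state, without advancing time (a new reading comes with each control period).
- imaging.capture(name): name is "scene" or "top"; returns (picture, depth): 480x640x3 uint8, blue, green, red; 480x640 float32, m along the optical axis (not along the pixel's ray), 0 where there is no reading.
- imaging.calibration(name): a dict with "mtx" (3x3 intrinsics, pixels), "dist_coeffs" ([k1, k2, p1, p2, k3] as OpenCV has them; the pictures are not rectified), "rvec" (rotation vector, rad) and "tvec" (3), from world to camera coordinates, as OpenCV has them. Camera axes: x right, y down, z forward; pixel columns grow to the right and rows downward; lengths in m; the calibration is good to about 2 mm. A picture is of the moment at which its call begins. calibration takes no time and is no camera call.
- bot.finish_job(): hands the job in; it is judged then, once.
The state is a dict: "time_s": time; "joints": joint angles; "qd": joint speeds; "effort": joint torques, N m; "tool_pos": TCP position; "ee_rot": TCP orientation; "force": force on the tool from outside, world axes, zero at the start; "wrist_torque": the same for the moment, N m; "opening": finger opening in m; "finger_force": force on a finger pad.
Only numpy, scipy, OpenCV 4.12 (cv2) and the standard library are available. Lean on these libraries where they do the work, as an engineer would, in place of code of your own. Each camera call takes 0.05 s, during which the arm holds its last target. There are 200 camera calls.

TASK

Weigh out this order: raise the display unit's folded screen to about 60 degrees from flat, and with it standing there put every junction box on the bench into the scale's tipping pan. Once all of them lie in it together, lift the pan by its tab to a tilt of about 45 degrees and hold it there a moment so that the boxes slide out into the picking bin, then lower it level again. Finally fold the screen flat, leaving the boxes in the bin and all other things on the bench where they were.

Things in the scene. Friction and masses are not known exactly. Their poses are not given: they have to be found in the camera images.
- display: display unit, grey housing 170 (x) x 220 (y) x 50 mm high, standing right of the robot; fixed; origin at the centre of its underside. The hinge of its screen runs along its y, at its x = +82 mm, z = 52.5 mm
- screen (a joint): angle of the folding screen in rad: 0 = folded flat on the housing, grows as its near edge (the -x edge of the display unit) is raised, to 1.9. The hinge is stiff (0.5 N m of friction; about 3 to 5 N at the tab) and the screen stays at any angle. 60 degrees = 1.047. Panel 160 x 220 x 12 mm
- screen_tab (a point): grip point of the screen's tab, a black bar 30 mm wide (along the display unit's y) and 10 mm thick that sticks 45 mm out of the middle of the screen's near edge; the point lies 195 mm from the hinge line, 30 mm out from the panel. Pinch its two sides from above (fingers closing along the display unit's y): it can turn between the pads
- scale: counting scale, white base and dark pedestal that carry the pan; fixed; origin on the bench straight below the middle of the pan's lip; the pan lies on its -y side, the picking bin on its +y side
- pan (a joint): tilt of the pan in rad: 0 = level, grows as its tab end (the scale's -y side) is lifted, to 1.3. It turns about its lip, the open edge next to the bin. Stiff hinge (1.3 N m of friction; 5 to 10 N at the tab with its load): it stays at any angle. 45 degrees = 0.785
- pan_floor (a point): centre of the upper face of the pan's floor; x along the hinge, y down the slope to the lip, z normal to the floor. Aluminium pan, 208 mm (x) by 219 mm (y) inside; walls stand 23 mm above the floor on three sides, the +y side (lip) is open. Floor upper face 105 mm above the bench when level. Polished: boxes slide off at 20 degrees or more
- pan_tab (a point): grip point of the pan's tab, a 30 mm wide (along x), 10 mm thick black bar sticking 50 mm out of the pan's closed -y end; the point lies 262 mm from the hinge line. Pinch its two sides from above (fingers closing along the scale's x): it can turn between the pads. Axes as pan_floor's
- pan_hinge (a point): middle of the pan's hinge line at its lip (the line runs along the scale's x), 100 mm above the bench
- bin: grey open picking bin, fixed, 260 x 260 mm outside, walls 6 mm thick and 140 mm high, but 80 mm on its -y side under the pan's lip; origin at the centre of its underside
- jbox0: pale plastic junction box, 64 long (its x) x 42 wide (its y) x 44 mm high, 0.13 kg; origin at the centre of its underside; stands on the bench, long side at any yaw. Three or four of jbox0..jbox4 are present
- jbox1: pale plastic junction box, 64 long (its x) x 42 wide (its y) x 44 mm high, 0.13 kg; origin at the centre of its underside; stands on the bench, long side at any yaw. Three or four of jbox0..jbox4 are present
- jbox2: pale plastic junction box, 64 long (its x) x 42 wide (its y) x 44 mm high, 0.13 kg; origin at the centre of its underside; stands on the bench, long side at any yaw. Three or four of jbox0..jbox4 are present
- jbox3: pale plastic junction box, 64 long (its x) x 42 wide (its y) x 44 mm high, 0.13 kg; origin at the centre of its underside; stands on the bench, long side at any yaw. Three or four of jbox0..jbox4 are present
- jbox4: pale plastic junction box, 64 long (its x) x 42 wide (its y) x 44 mm high, 0.13 kg; origin at the centre of its underside; stands on the bench, long side at any yaw. Three or four of jbox0..jbox4 are present
- jar: bystander, to be left where it is: small closed jar, 46 mm across, 70 mm high; origin at its underside in the middle
- tape: bystander, to be left where it is: ring of cardboard tape core lying flat, 100 mm across, 25 mm high; origin at its underside in the middle
- driver: bystander, to be left where it is: screwdriver lying flat; origin at its underside
- mug: bystander, to be left where it is: white mug, 80 mm across, 90 mm high; origin at its underside in the middle
- packet: bystander, to be left where it is: small closed carton, 60 x 120 x 50 mm; origin at its underside in the middle
- spanner: bystander, to be left where it is: steel spanner lying flat; origin at its underside
Things that resemble listed ones, but are neither listed nor needed, are in the scene too. What is shaped like the jbox4 but red is not meant. What is shaped like the jbox2 but blue or yellow is not meant.

How it is judged:
By the outcome, as a careful person would: the job done as asked, in the order asked, and still so for the second after the job is handed in, with the robot touching nothing.
Of jbox0, jbox1, jbox2, jbox3, jbox4 only 3 to 4 are there at a start; the rules pass over those that are not, and their reading is None.
At some moment in a run one of jbox0, jbox1, jbox2, jbox3, jbox4 may be knocked a few centimetres aside while the robot is not near it.
Once in a run the grip may slacken for a moment while it holds something.
It also fails if it takes over 208 s, if anything falls off the work surface, if the arm or the gripper's body presses on something with over 40 N, if the wrist force passes 120 N, or if a joint passes its speed limit or range.

## Working session

There is one attempt and no reset: what is moved stays moved. The work goes in short steps, Python scripts to look and compute and a shell command to move; the robot and the scene stay as the last step left them, time stands still between calls to the robot, and variables do not carry over. Pictures are saved under pics/ and viewed, at most 14 in all, crops included, and the job is handed in when it is done.

```bash
ls; mkdir -p pics; python3 - <<'E'
from rig import status, imaging, bot
import cv2,numpy as np
s=status.sense();print(s)
for n in("scene","top"):
    p,d=imaging.capture(n);cv2.imwrite(f"pics/{n}0.png",p);np.savez(f"{n}0.npz",p=p,d=d);print(n,imaging.calibration(n))
E
```

```text
pics
{'time_s': 0.0, 'joints': array([-1.28471109,  0.70706834, -0.02761228,  1.48495979,  0.0219789 ,
        0.9509081 , -0.07549163]), 'qd': array([-1.79733263e-03,  7.24592727e-04, -8.33482228e-04, -1.06973312e-03,
        6.27308113e-04,  2.45873497e-03,  2.36463309e-05]), 'effort': array([-1.89590696e-04, -8.83186769e+01,  1.23420853e+00, -2.36182505e+01,
        1.68484234e-02,  6.02297063e-03, -2.39130861e-05]), 'tool_pos': array([0.18503731, 0.5441524 , 0.23085664]), 'ee_rot': array([ 1.63163851e-01,  9.86598848e-01, -5.15426741e-04, -7.58207044e-05]), 'force': array([ 0.03452417,  0.4576603 , -0.65194594]), 'wrist_torque': array([-0.03629761, -0.01605951, -0.02828311]), 'finger_force': 0.0, 'opening': 0.08555481153764362}
scene {'mtx': array([[463.7881789 ,   0.        , 325.90250872],
       [  0.        , 463.7881789 , 244.11587678],
       [  0.        ,   0.        ,   1.        ]]), 'dist_coeffs': array([-0.06557466,  0.        ,  0.        ,  0.        ,  0.        ]), 'rvec': array([ 2.19144009,  1.50445709, -0.41034899]), 'tvec': array([-0.09308975, -0.38008242,  1.73921121])}
top {'mtx': array([[437.1991365 ,   0.        , 326.44551966],
       [  0.        , 437.1991365 , 245.91968563],
       [  0.        ,   0.        ,   1.        ]]), 'dist_coeffs': array([0.03366157, 0.        , 0.        , 0.        , 0.        ]), 'rvec': array([ 2.22935059, -1.96772965,  0.2215271 ]), 'tvec': array([-0.15336004,  0.48573592,  1.10043535])}
```

View pics/scene0.png

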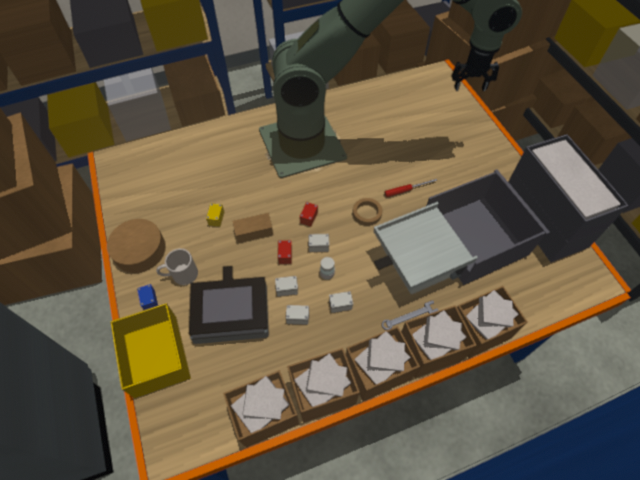

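View pics/top0.png

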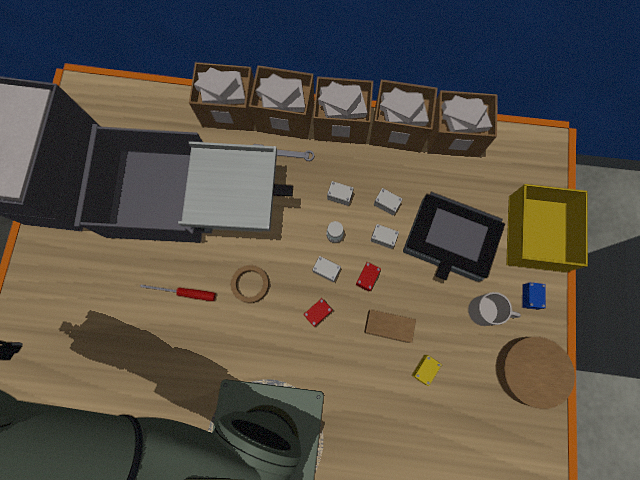

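The pictures show four pale boxes, in the top view at (340,192), (388,201), (385,236) and (327,268). The round pale thing at (336,232) is the jar. The red boxes at (368,276) and (319,312), the yellow one at (427,369) and the blue one at (534,296) are decoys. The screen tab is at (444,270) and the pan tab at (284,190).

```bash
cat > h.py <<'E'
import cv2,numpy as np
from rig import status,imaging,bot
from scipy.spatial.transform import Rotation as R
def cast(n,px,z):
    c=imaging.calibration(n);Rm=cv2.Rodrigues(c["rvec"])[0]
    u=cv2.undistortPoints(np.array(px,float).reshape(-1,1,2),c["mtx"],c["dist_coeffs"]).reshape(-1,2)
    d=np.c_[u,np.ones(len(u))]@Rm; o=-Rm.T@c["tvec"]
    return o+d*((z-o[2])/d[:,2])[:,None]
def deproj(n,px,d):
    c=imaging.calibration(n);Rm=cv2.Rodrigues(c["rvec"])[0]
    u=cv2.undistortPoints(np.array(px,float).reshape(-1,1,2),c["mtx"],c["dist_coeffs"]).reshape(-1,2)
    return (np.c_[u,np.ones(len(u))]*np.array(d).reshape(-1,1)-c["tvec"])@Rm
def cloud(n,d):
    v,u=np.mgrid[:480,:640];P=deproj(n,np.c_[u.ravel(),v.ravel()],d.ravel()).reshape(480,640,3);P[d==0]=np.nan;return P
def boxes(p,P,z=.044):
    """pale pixels at box-top height -> min-area rects in world"""
    hsv=cv2.cvtColor(p,cv2.COLOR_BGR2HSV)
    m=((hsv[...,1]<60)&(hsv[...,2]>110)&(abs(P[...,2]-z)<.012)).astype(np.uint8)
    out=[]
    for c in cv2.findContours(m,cv2.RETR_EXTERNAL,cv2.CHAIN_APPROX_NONE)[0]:
        if cv2.contourArea(c)<100: continue
        w=cast("top",c.reshape(-1,2),z)[:,:2]
        (cx,cy),(a,b),t=cv2.minAreaRect((w*1000).astype(np.float32))
        if b>a:a,b,t=b,a,t+90
        out.append((c.reshape(-1,2).mean(0).round(),cx,cy,a,b,(t+90)%180-90))
    return out
def tool(): 
    s=status.sense();r=R.from_quat(s["ee_rot"]);return s["tool_pos"],r,s
def to(target,yaw=None,pitch=0):
    """rows units (30mm) in tool axes to reach target; turn (5deg) for tool y-axis heading yaw deg"""
    p,r,s=tool();print("t",round(s["time_s"],2),"tcp",p.round(4),"open",round(s["opening"],4),"ff",round(float(s["finger_force"]),1),"F",s["force"].round(1))
    y=r.as_matrix()[:,1];h=np.degrees(np.arctan2(y[1],y[0]));print("closing heading",h.round(2),"tilt z",r.as_matrix()[:,2].round(3))
    print("shift units tool axes",((r.inv().apply(np.array(target)-p))/.03).round(3))
    if yaw is not None:
        dd=(yaw-h+90)%180-90; print("turn about tool z, units:",round(-dd/5,2),"joint7",s["joints"][6].round(2))
E
python3 - <<'E'
from h import *
z=np.load("top0.npz");p,d=z["p"],z["d"];P=cloud("top",d)
for b in boxes(p,P):print(np.round(b[0]),np.round(b[1:],1))
for n,l in dict(tab=[(444,270),(446,264),(441,277)],ptab=[(284,190),(290,190),(278,190)],scr=[(455,235),(425,198),(500,230)],pan=[(230,187),(190,150),(190,225),(270,225),(270,150)],bin=[(150,185),(85,180),(145,130)]).items():
    for q in l:print(n,q,P[q[1],q[0]].round(3))
# tabs & panel contours
g=p.max(2)
for n,zr,x0,x1,y0,y1 in (("screen",(.045,.085),380,520,170,300),("pan",(.08,.14),170,310,120,250)):
    m=((P[...,2]>zr[0])&(P[...,2]<zr[1])).astype(np.uint8);k=np.zeros_like(m);k[y0:y1,x0:x1]=1;m*=k
    c=max(cv2.findContours(m,0,1)[0],key=cv2.contourArea)
    mm=np.zeros_like(m);cv2.drawContours(mm,[c],-1,1,-1)
    body=cv2.morphologyEx(mm,cv2.MORPH_OPEN,np.ones((25,25),np.uint8))
    cb=max(cv2.findContours(body,0,1)[0],key=cv2.contourArea)
    Z=.0645 if n=="screen" else .128
    w=(cast("top",cb.reshape(-1,2),Z)[:,:2]*1000).astype(np.float32);print(n,cv2.minAreaRect(w),cv2.boxPoints(cv2.minAreaRect(w)).round())
    t=mm&~cv2.dilate(body,np.ones((5,5),np.uint8));ct=max(cv2.findContours(t,0,1)[0],key=cv2.contourArea)
    Q=P[t>0];print("tab z",np.nanmedian(Q,0));w=(cast("top",ct.reshape(-1,2),np.nanmedian(Q,0)[2])[:,:2]*1000).astype(np.float32);print("tab",ct.reshape(-1,2).mean(0),cv2.minAreaRect(w))
big=cv2.resize(p[170:290,300:400],None,fx=5,fy=5,interpolation=cv2.INTER_CUBIC);cv2.imwrite("pics/crop1.png",big)
E
```

```text
[326. 268.] [444.8 -97.5  62.6  41.7  70.4]
[385. 234.] [ 554.1 -243.3   62.8   42.9   76.8]
[388. 199.] [ 653.7 -242.8   63.5   42.8   67.1]
[341. 191.] [ 661.4 -109.2   63.3   42.9   79.1]
tab (444, 270) [ 0.472 -0.399  0.072]
tab (446, 264) [ 0.488 -0.403  0.071]
tab (441, 277) [ 0.452 -0.392  0.075]
ptab (284, 190) [0.622 0.034 0.108]
ptab (290, 190) [0.624 0.019 0.108]
ptab (278, 190) [0.62  0.049 0.11 ]
scr (455, 235) [ 0.57  -0.423  0.065]
scr (425, 198) [ 0.662 -0.338  0.063]
scr (500, 230) [ 0.597 -0.538  0.068]
pan (230, 187) [0.613 0.173 0.107]
pan (190, 150) [0.729 0.321 0.038]
pan (190, 225) [0.499 0.255 0.111]
pan (270, 225) [0.526 0.056 0.104]
pan (270, 150) [0.724 0.085 0.115]
bin (150, 185) [0.624 0.424 0.005]
bin (85, 180) [0.573 0.522 0.141]
bin (145, 130) [0.727 0.406 0.138]
screen ((568.2346801757812, -423.84649658203125), (222.89181518554688, 185.0072784423828), 75.29998016357422) [[ 450. -508.]
 [ 629. -555.]
 [ 686. -340.]
 [ 507. -293.]]
tab z [ 0.4716486  -0.39142263  0.06942287]
tab [442.5 273.3] ((464.54150390625, -394.80230712890625), (30.92620277404785, 31.798629760742188), 75.78485870361328)
pan ((611.326171875, 167.82028198242188), (226.1771697998047, 224.3805694580078), 4.024108409881592) [[491. 272.]
 [506.  48.]
 [732.  64.]
 [716. 288.]]
tab z [0.72665523 0.28602252 0.11103933]
tab [184.34883721 136.91860465] ((730.7405395507812, 311.30181884765625), (35.68887710571289, 83.41668701171875), 3.945067882537842)
```

View pics/crop1.png

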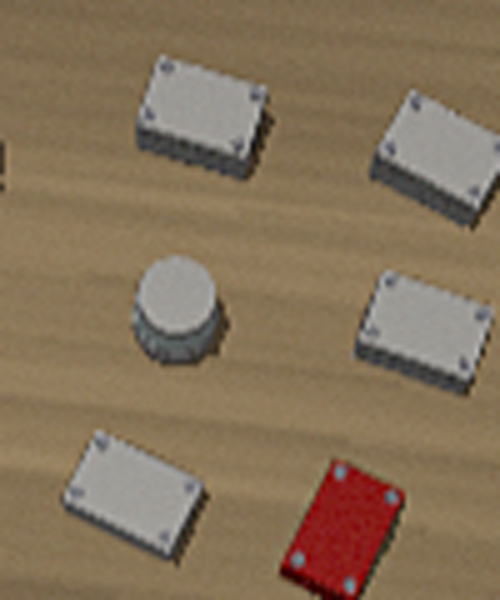

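The crop confirms four pale junction boxes with screws at the corners: crop (200,115), (440,160), (425,330) and (135,495). The jar is the cylinder at (175,310), and the red box is not meant. Next I measure the pan tab and plan the screen move.

```bash
python3 - <<'E'
from h import *
z=np.load("top0.npz");p,d=z["p"],z["d"];P=cloud("top",d)
m=((p.max(2)<60)&(P[...,2]>.085)).astype(np.uint8);k=np.zeros_like(m);k[175:205,270:300]=1;m*=k
c=max(cv2.findContours(m,0,1)[0],key=cv2.contourArea).reshape(-1,2)
w=(cast("top",c,.107)[:,:2]*1000).astype(np.float32);print("ptab",c.min(0),c.max(0),cv2.minAreaRect(w),np.nanmedian(P[m>0],0))
to([.5,.12,.23],75.3)
T=np.array([.464,-.395,.23]);p0,r,s=tool();print(((r.inv().apply(T-[.5,.12,.23]))/.03).round(2), r.as_matrix().round(3))
# same from both cameras for pale floor of bin & jar top
E
```

```text
ptab [271 175] [292 204] ((621.9288330078125, 38.344581604003906), (79.14361572265625, 51.84949493408203), 3.652510166168213) [0.62184291 0.04099255 0.10978248]
t 0.1 tcp [0.1851 0.5442 0.2309] open 0.0855 ff 0.0 F [-0.1  0.2 -0.5]
closing heading 71.22 tilt z [-0.    -0.001 -1.   ]
shift units tool axes [-14.491 -10.006   0.041]
turn about tool z, units: -0.82 joint7 -0.08
[ -4.39 -16.64   0.02] [[-0.947  0.322 -0.   ]
 [ 0.322  0.947 -0.001]
 [-0.    -0.001 -1.   ]]
```

```bash
python3 -m inch '[{"jaw":0.75,"translation":[-0.97,-0.67,0],"delta_rot":[0,0,0]},{"jaw":0.75,"translation":[-0.97,-0.67,0],"delta_rot":[0,0,0]},{"jaw":0.75,"translation":[-0.97,-0.67,0],"delta_rot":[0,0,0]},{"jaw":0.75,"translation":[-0.97,-0.67,0],"delta_rot":[0,0,0]},{"jaw":0.75,"translation":[-0.97,-0.67,0],"delta_rot":[0,0,0]}]' 60
python3 -m inch '[{"jaw":0.75,"translation":[-0.97,-0.67,0],"delta_rot":[0,0,0]},{"jaw":0.75,"translation":[-0.97,-0.67,0],"delta_rot":[0,0,0]},{"jaw":0.75,"translation":[-0.97,-0.67,0],"delta_rot":[0,0,0]},{"jaw":0.75,"translation":[-0.97,-0.67,0],"delta_rot":[0,0,0]},{"jaw":0.75,"translation":[-0.97,-0.67,0],"delta_rot":[0,0,0]}]'
python3 -m inch '[{"jaw":0.75,"translation":[-0.97,-0.67,0],"delta_rot":[0,0,0]},{"jaw":0.75,"translation":[-0.97,-0.67,0],"delta_rot":[0,0,0]},{"jaw":0.75,"translation":[-0.97,-0.67,0],"delta_rot":[0,0,0]},{"jaw":0.75,"translation":[-0.97,-0.67,0],"delta_rot":[0,0,0]},{"jaw":0.75,"translation":[-0.97,-0.67,0],"delta_rot":[0,0,0]}]'
python3 -m inch '[{"jaw":0.75,"translation":[-0.26,-1,0],"delta_rot":[0,0,0]},{"jaw":0.75,"translation":[-0.26,-1,0],"delta_rot":[0,0,0]},{"jaw":0.75,"translation":[-0.26,-1,0],"delta_rot":[0,0,0]},{"jaw":0.75,"translation":[-0.26,-1,0],"delta_rot":[0,0,0]},{"jaw":0.75,"translation":[-0.26,-1,0],"delta_rot":[0,0,0]}]'
python3 -c "
from h import *
to([.464,-.395,.20],75.3)
z=np.load('top0.npz');p,d=z['p'],z['d'];P=cloud('top',d)
print(p[178:204:2,284].max(-1),P[178:204:2,284].round(3)); print(p[190,268:298:2].max(-1),P[190,268:298:2,1].round(3))"
```

```text
time_s: 0.6
tool_pos: [0.2911, 0.4011, 0.2312]
ee_rot: [0.163, 0.987, -0.0, -0.0]
force: [0.6, 0.4, 0.4]
opening: 0.0644
finger_force: 0.0
time_s: 1.1
tool_pos: [0.3965, 0.2591, 0.2312]
ee_rot: [0.163, 0.987, -0.0, -0.0]
force: [0.5, 0.5, -0.4]
opening: 0.0637
finger_force: 0.0
time_s: 1.6
tool_pos: [0.5019, 0.117, 0.2312]
ee_rot: [0.163, 0.987, -0.0, -0.0]
force: [-0.0, 0.9, -0.2]
opening: 0.0636
finger_force: 0.0
time_s: 2.1
tool_pos: [0.4896, -0.0375, 0.2312]
ee_rot: [0.163, 0.987, -0.0, -0.0]
force: [0.6, -0.8, 0.7]
opening: 0.064
finger_force: 0.0
t 2.1 tcp [ 0.4896 -0.0375  0.2312] open 0.064 ff 0.0 F [ 0.6 -0.8  0.7]
closing heading 71.22 tilt z [-0. -0. -1.]
shift units tool axes [ -3.03  -11.558   1.041]
turn about tool z, units: -0.82 joint7 1.14
[60 68 68 48 34 29 17 30 27 65 75 75 75] [[ 0.694  0.054  0.002]
 [ 0.689  0.053  0.002]
 [ 0.684  0.053 -0.001]
 [ 0.638  0.036  0.109]
 [ 0.632  0.035  0.111]
 [ 0.628  0.035  0.105]
 [ 0.622  0.034  0.108]
 [ 0.616  0.033  0.11 ]
 [ 0.61   0.032  0.111]
 [ 0.642  0.047 -0.002]
 [ 0.635  0.045  0.003]
 [ 0.631  0.045 -0.003]
 [ 0.624  0.044 -0.001]]
[145 148  86  29  40  30  25  23  17  27  29  33  29 137 126] [0.076 0.066 0.062 0.058 0.055 0.049 0.044 0.039 0.034 0.028 0.023 0.019
 0.013 0.021 0.015]
```

```bash
python3 -m inch '[{"jaw":0.75,"translation":[-0.25,-0.96,0],"delta_rot":[0,0,0]},{"jaw":0.75,"translation":[-0.25,-0.96,0],"delta_rot":[0,0,0]},{"jaw":0.75,"translation":[-0.25,-0.96,0],"delta_rot":[0,0,0]},{"jaw":0.75,"translation":[-0.25,-0.96,0],"delta_rot":[0,0,0]},{"jaw":0.75,"translation":[-0.25,-0.96,0],"delta_rot":[0,0,0]}]'
python3 -m inch '[{"jaw":0.75,"translation":[-0.25,-0.96,0],"delta_rot":[0,0,0]},{"jaw":0.75,"translation":[-0.25,-0.96,0],"delta_rot":[0,0,0]},{"jaw":0.75,"translation":[-0.25,-0.96,0],"delta_rot":[0,0,0]},{"jaw":0.75,"translation":[-0.25,-0.96,0],"delta_rot":[0,0,0]},{"jaw":0.75,"translation":[-0.25,-0.96,0],"delta_rot":[0,0,0]}]'
python3 -m inch '[{"jaw":0.75,"translation":[-0.25,-0.96,0],"delta_rot":[0,0,0]},{"jaw":0.75,"translation":[-0.25,-0.96,0],"delta_rot":[0,0,0]},{"jaw":0.75,"translation":[0,0,0.5],"delta_rot":[0,0,-0.82]},{"jaw":0.75,"translation":[0,0,1],"delta_rot":[0,0,0]},{"jaw":0.75,"translation":[0,0,1],"delta_rot":[0,0,0]}]'
python3 -c "
from h import *
to([.464,-.395,.04],75.3)
p,d=imaging.capture('top');P=cloud('top',d)
cv2.imwrite('pics/t1.png',cv2.resize(p[180:330,360:520],None,fx=4,fy=4))"
```

```text
time_s: 2.6
tool_pos: [0.4787, -0.1858, 0.2312]
ee_rot: [0.163, 0.987, -0.0, -0.0]
force: [0.1, 0.3, -0.5]
opening: 0.0641
finger_force: 0.0
time_s: 3.1
tool_pos: [0.4678, -0.3342, 0.2311]
ee_rot: [0.163, 0.987, 0.0, -0.0]
force: [-0.3, 0.5, 0.4]
opening: 0.0642
finger_force: 0.0
time_s: 3.6
tool_pos: [0.4637, -0.3925, 0.1553]
ee_rot: [0.128, 0.992, -0.0, 0.0]
force: [-0.2, 0.6, -0.7]
opening: 0.0639
finger_force: 0.0
t 3.6 tcp [ 0.4637 -0.3925  0.1553] open 0.0639 ff 0.0 F [-0.2  0.6 -0.7]
closing heading 75.3 tilt z [ 0. -0. -1.]
shift units tool axes [-0.029 -0.077  3.844]
turn about tool z, units: 0.0 joint7 1.8
```

View pics/t1.png

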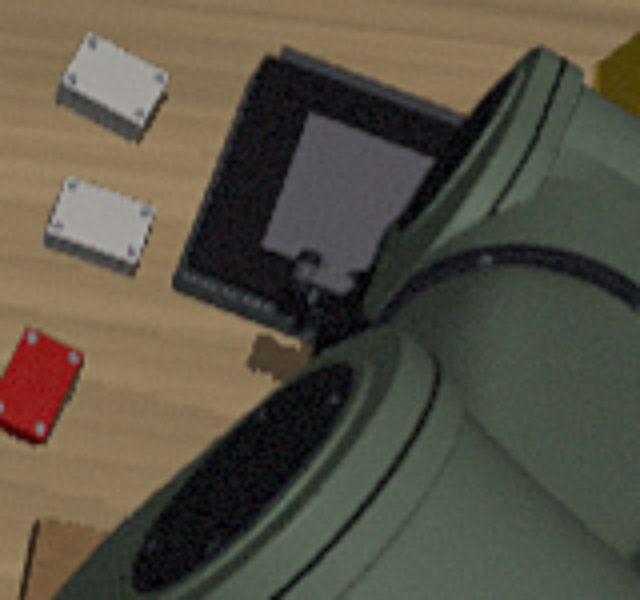

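The arm hides the tab at crop (330,310). The screen is flat and the boxes are undisturbed. I descend and grip.

```bash
python3 -m inch '[{"jaw":0.75,"translation":[0,-0.08,0.8],"delta_rot":[0,0,0]},{"jaw":0.75,"translation":[0,0,0.8],"delta_rot":[0,0,0]},{"jaw":0.75,"translation":[0,0,0.8],"delta_rot":[0,0,0]},{"jaw":0.75,"translation":[0,0,0.8],"delta_rot":[0,0,0]},{"jaw":0.75,"translation":[0,0,0.65],"delta_rot":[0,0,0]}]'
python3 -m inch '[{"jaw":0,"translation":[0,0,0],"delta_rot":[0,0,0]},{"jaw":0,"translation":[0,0,0],"delta_rot":[0,0,0]},{"jaw":0,"translation":[0,0,0],"delta_rot":[0,0,0]},{"jaw":0,"translation":[0,0,0],"delta_rot":[0,0,0]},{"jaw":0,"translation":[0,0,0],"delta_rot":[0,0,0]}]' 60
python3 -c "
from h import *
p,r,s=tool();print(p,s['opening'],s['finger_force'],r.as_matrix().round(3))
# arc increments in tool axes, grip point radius
hx=p+np.array([.967*.195,-.254*.195,0]);
e=np.array([-.967,.254,0]);q=p
a0=np.arctan2(.0055,.195)
for k in range(1,11):
  a=np.radians(6*k);off=.195
  w=p+e*(.195*np.cos(a)-.195)+np.array([0,0,.195*np.sin(a)]);print(6*k,(r.inv().apply(w-q)/.03).round(2));q=w
"
```

```text
time_s: 4.15
tool_pos: [0.4631, -0.3946, 0.0401]
ee_rot: [0.128, 0.992, 0.0, -0.0]
force: [-0.5, 0.6, 0.8]
opening: 0.0644
finger_force: 0.0
time_s: 4.65
tool_pos: [0.4628, -0.3976, 0.0426]
ee_rot: [0.129, 0.992, -0.002, 0.001]
force: [-4.0, -14.7, -4.5]
opening: 0.0288
finger_force: 59.8
[ 0.46277893 -0.39760317  0.0425813 ] 0.02882357285379871 59.77323532104492 [[-0.967  0.255  0.001]
 [ 0.255  0.967 -0.005]
 [-0.002 -0.004 -1.   ]]
6 [-0.04 -0.   -0.68]
12 [-0.11 -0.   -0.67]
18 [-0.18 -0.   -0.66]
24 [-0.25 -0.   -0.63]
30 [-0.31 -0.   -0.61]
36 [-0.37 -0.   -0.57]
42 [-0.43 -0.   -0.53]
48 [-0.48 -0.   -0.48]
54 [-0.53 -0.   -0.43]
60 [-0.57 -0.   -0.37]
```

```bash
python3 -m inch '[{"jaw":0,"translation":[-0.04,-0.1,-0.68],"delta_rot":[0,0,0]},{"jaw":0,"translation":[-0.11,0,-0.67],"delta_rot":[0,0,0]},{"jaw":0,"translation":[-0.18,0,-0.66],"delta_rot":[0,0,0]},{"jaw":0,"translation":[-0.25,0,-0.63],"delta_rot":[0,0,0]},{"jaw":0,"translation":[-0.31,0,-0.61],"delta_rot":[0,0,0]}]'
python3 -c "
from h import *
p,r,s=tool();print(s['force'],np.degrees(np.arcsin((p[2]-.041)/.195)))"
```

```text
time_s: 5.15
tool_pos: [0.4895, -0.405, 0.1406]
ee_rot: [0.128, 0.992, -0.001, 0.002]
force: [13.9, -11.2, -19.6]
opening: 0.0288
finger_force: 60.6
[ 13.89991906 -11.16572885 -19.58250462] 30.717403414403474
```

```bash
python3 -m inch '[{"jaw":0,"translation":[-0.37,-0.05,-0.57],"delta_rot":[0,0,0]},{"jaw":0,"translation":[-0.43,-0.05,-0.53],"delta_rot":[0,0,0]},{"jaw":0,"translation":[-0.48,0,-0.48],"delta_rot":[0,0,0]},{"jaw":0,"translation":[-0.53,0,-0.43],"delta_rot":[0,0,0]},{"jaw":0,"translation":[-0.57,0,-0.37],"delta_rot":[0,0,0]}]'
python3 -m inch '[{"jaw":0,"translation":[0,0,0],"delta_rot":[0,0,0]},{"jaw":0,"translation":[0,0,0],"delta_rot":[0,0,0]},{"jaw":0,"translation":[0,0,0],"delta_rot":[0,0,0]},{"jaw":0.4,"translation":[0,0,0],"delta_rot":[0,0,0]},{"jaw":0.5,"translation":[0,0,0],"delta_rot":[0,0,0]}]'
python3 -m inch '[{"jaw":0.6,"translation":[0,0,0],"delta_rot":[0,0,0]},{"jaw":0.6,"translation":[0,0,0],"delta_rot":[0,0,0]},{"jaw":0.6,"translation":[0,0,-1],"delta_rot":[0,0,0]},{"jaw":0.6,"translation":[0,0,-1],"delta_rot":[0,0,0]},{"jaw":0.6,"translation":[0,0,-0.5],"delta_rot":[0,0,0]}]'
python3 -c "
from h import *
to([.5541,-.2433,.2],-13.2)
"
```

```text
time_s: 5.65
tool_pos: [0.5573, -0.4237, 0.211]
ee_rot: [0.127, 0.992, 0.001, -0.0]
force: [7.2, 1.6, -25.5]
opening: 0.0289
finger_force: 61.2
time_s: 6.15
tool_pos: [0.5565, -0.4256, 0.211]
ee_rot: [0.128, 0.992, -0.0, 0.001]
force: [0.1, 0.7, -0.1]
opening: 0.0423
finger_force: 0.0
time_s: 6.65
tool_pos: [0.5569, -0.4257, 0.2875]
ee_rot: [0.128, 0.992, -0.001, 0.001]
force: [-0.4, 0.8, 0.2]
opening: 0.0511
finger_force: 0.0
t 6.65 tcp [ 0.5569 -0.4257  0.2875] open 0.0511 ff 0.0 F [-0.4  0.8  0.2]
closing heading 75.3 tilt z [ 0.002 -0.002 -1.   ]
shift units tool axes [1.64  5.86  2.907]
turn about tool z, units: 17.7 joint7 1.84
```

```bash
python3 -m inch '[{"jaw":0.75,"translation":[0.27,0.97,0],"delta_rot":[0,0,0]},{"jaw":0.75,"translation":[0.27,0.97,0],"delta_rot":[0,0,0]},{"jaw":0.75,"translation":[0.27,0.97,0],"delta_rot":[0,0,0]},{"jaw":0.75,"translation":[0.27,0.97,0],"delta_rot":[0,0,0]},{"jaw":0.75,"translation":[0.27,0.97,0],"delta_rot":[0,0,0]}]'
python3 -m inch '[{"jaw":0.75,"translation":[0.27,0.97,0],"delta_rot":[0,0,0]},{"jaw":0.75,"translation":[0,0,0],"delta_rot":[0,0,1]},{"jaw":0.75,"translation":[0,0,0],"delta_rot":[0,0,1]},{"jaw":0.75,"translation":[0,0,0],"delta_rot":[0,0,1]},{"jaw":0.75,"translation":[0,0,0],"delta_rot":[0,0,1]}]'
python3 -m inch '[{"jaw":0.75,"translation":[0,0,0.4],"delta_rot":[0,0,1]},{"jaw":0.75,"translation":[0,0,0.4],"delta_rot":[0,0,1]},{"jaw":0.75,"translation":[0,0,0.4],"delta_rot":[0,0,1]},{"jaw":0.75,"translation":[0,0,0.4],"delta_rot":[0,0,1]},{"jaw":0.75,"translation":[0,0,0.4],"delta_rot":[0,0,1]}]'
python3 -m inch '[{"jaw":0.75,"translation":[0,0,0.4],"delta_rot":[0,0,1]},{"jaw":0.75,"translation":[0,0,0.4],"delta_rot":[0,0,1]},{"jaw":0.75,"translation":[0,0,0.4],"delta_rot":[0,0,1]},{"jaw":0.75,"translation":[0,0,0.4],"delta_rot":[0,0,1]},{"jaw":0.75,"translation":[0,0,0.4],"delta_rot":[0,0,1]}]'
python3 -m inch '[{"jaw":0.75,"translation":[0,0,0],"delta_rot":[0,0,1]},{"jaw":0.75,"translation":[0,0,0],"delta_rot":[0,0,1]},{"jaw":0.75,"translation":[0,0,0],"delta_rot":[0,0,1]},{"jaw":0.75,"translation":[0,0,0],"delta_rot":[0,0,0.7]},{"jaw":0.75,"translation":[0,0,0],"delta_rot":[0,0,0]}]'
cat > look.py <<'E'
from h import *
p,d=imaging.capture("top");P=cloud("top",d);np.savez("last.npz",p=p,d=d)
for b in boxes(p,P):print(b[0],np.round(b[1:],1))
# screen angle: plane fit of points above the housing
e=np.array([-.967,.254]);H=np.array([.652,-.445]);n=np.array([.254,.967])
rx=(P[...,:2]-H)@e;ry=(P[...,:2]-H)@n;m=(abs(ry)<.1)&(rx>.0)&(rx<.17)&(P[...,2]>.045)&(P[...,2]<.21)
if m.sum()>200:
    Q=np.c_[rx[m],P[...,2][m]];Q=Q-np.median(Q,0);Q=Q[np.hypot(*Q.T)<.1];v=np.linalg.svd(Q-Q.mean(0),full_matrices=False)[2][0];print("screen deg",np.degrees(np.arctan2(v[1],v[0]))%180,m.sum())
E
python3 -c "
from look import *
to([.5541,-.2433,.012],-13.2)"
```

```text
time_s: 7.15
tool_pos: [0.554, -0.2732, 0.285]
ee_rot: [0.128, 0.992, -0.0, 0.0]
force: [0.8, 0.1, 0.9]
opening: 0.0644
finger_force: 0.0
time_s: 7.65
tool_pos: [0.5538, -0.2442, 0.285]
ee_rot: [0.3, 0.954, -0.0, 0.0]
force: [-0.7, -0.5, -0.4]
opening: 0.064
finger_force: 0.0
time_s: 8.15
tool_pos: [0.5538, -0.2442, 0.2245]
ee_rot: [0.499, 0.866, -0.0, 0.0]
force: [-0.1, 0.7, 0.2]
opening: 0.0642
finger_force: 0.0
time_s: 8.65
tool_pos: [0.5539, -0.2442, 0.1645]
ee_rot: [0.675, 0.738, -0.0, 0.0]
force: [0.8, -0.2, 0.3]
opening: 0.0638
finger_force: 0.0
time_s: 9.15
tool_pos: [0.5539, -0.2441, 0.1649]
ee_rot: [0.784, 0.621, -0.0, 0.0]
force: [0.3, 0.5, -0.2]
opening: 0.0635
finger_force: 0.0
screen deg 172.37361947769273 4691
t 9.2 tcp [ 0.5539 -0.2441  0.1648] open 0.0638 ff 0.0 F [-0.3  0.   0.3]
closing heading -13.1 tilt z [ 0. -0. -1.]
shift units tool axes [0.03  0.    5.095]
turn about tool z, units: 0.02 joint7 0.33
```

```bash
python3 -c "
from h import *
p,d=imaging.capture('scene');q=np.load('last.npz')['p']
cv2.imwrite('pics/t2.png',np.hstack([cv2.resize(q,(400,300)),cv2.resize(p[150:390,130:450],(400,300))]))"
```

```text
(no output)
```

View pics/t2.png

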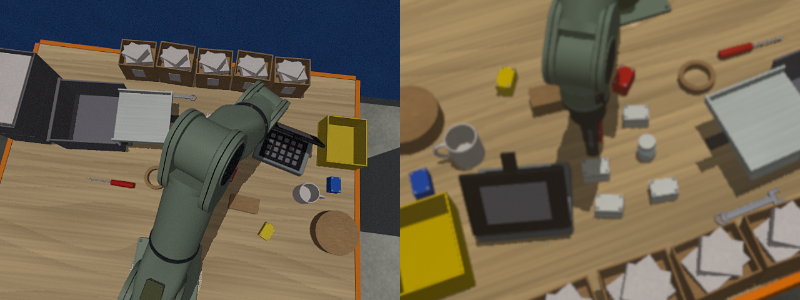

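The top view is blocked by the arm, and the screen stands up with the keyboard showing. The scene view at right shows all four boxes, at about (596,170), (608,205), (662,190) and (636,115), with the gripper above the first. I add scene-camera detection, then grasp.

```bash
python3 - <<'E'
s=open('h.py').read()
s=s.replace("def boxes(p,P,z=.044):","def boxes(p,P,z=.044,n='top'):").replace('cast("top",c.re','cast(n,c.re').replace("cv2.contourArea(c)<100","cv2.contourArea(c)<60")
open('h.py','w').write(s)
s=open('look.py').read()
s+='''
p2,d2=imaging.capture("scene");P2=cloud("scene",d2);np.savez("last2.npz",p=p2,d=d2)
for b in boxes(p2,P2,n="scene"):
    if abs(b[2])<400 and b[1]<800: print("scene",b[0],np.round(b[1:],1))
'''
open('look.py','w').write(s)
E
python3 -c "
from look import *
z=np.load('scene0.npz')
for b in boxes(z['p'],cloud('scene',z['d']),n='scene'): print('start',b[0],np.round(b[1:],1))"
python3 -m inch '[{"jaw":0.75,"translation":[0,0,1],"delta_rot":[0,0,0]},{"jaw":0.75,"translation":[0,0,1],"delta_rot":[0,0,0]},{"jaw":0.75,"translation":[0,0,0.8],"delta_rot":[0,0,0]},{"jaw":0.75,"translation":[0,0,0],"delta_rot":[0,0,0]},{"jaw":0.75,"translation":[0,0,0],"delta_rot":[0,0,0]}]'
```

```text
screen deg 172.6681402849735 4686
scene [296. 312.] [ 657.1 -246.7   61.7   40.4   69.1]
scene [340. 299.] [ 664.  -112.8   64.5   41.5   79.4]
scene [293. 282.] [ 560.9 -223.7   40.2   18.   -18.9]
scene [318. 240.] [ 447.3 -100.6   63.2   40.9   69.1]
start [297. 312.] [ 657.5 -245.5   63.9   40.4   69.1]
start [340. 299.] [ 664.  -112.8   64.5   41.5   79.4]
start [286. 283.] [ 556.7 -245.9   63.    41.4   76.2]
start [318. 240.] [ 447.3 -100.6   63.2   40.9   69.1]
time_s: 9.85
tool_pos: [0.554, -0.2444, 0.0815]
ee_rot: [0.783, 0.621, 0.0, 0.0]
force: [-0.9, -0.3, 0.7]
opening: 0.0641
finger_force: 0.0
```

```bash
python3 -m inch '[{"jaw":0.75,"translation":[0,0,0.8],"delta_rot":[0,0,0]},{"jaw":0.75,"translation":[0,0,0.8],"delta_rot":[0,0,0]},{"jaw":0.75,"translation":[0,0,0.7],"delta_rot":[0,0,0]},{"jaw":0.75,"translation":[0,0,0],"delta_rot":[0,0,0]},{"jaw":0,"translation":[0,0,0],"delta_rot":[0,0,0]}]' 50
python3 -m inch '[{"jaw":0,"translation":[0,0,0],"delta_rot":[0,0,0]},{"jaw":0,"translation":[0,0,0],"delta_rot":[0,0,0]},{"jaw":0,"translation":[0,0,0],"delta_rot":[0,0,0]},{"jaw":0,"translation":[0,0,0],"delta_rot":[0,0,0]},{"jaw":0,"translation":[0,0,-0.5],"delta_rot":[0,0,0]}]'
python3 -m inch '[{"jaw":0,"translation":[0,0,-1],"delta_rot":[0,0,0]},{"jaw":0,"translation":[0,0,-1],"delta_rot":[0,0,0]},{"jaw":0,"translation":[0,0,-1],"delta_rot":[0,0,0]},{"jaw":0,"translation":[0,0,-1],"delta_rot":[0,0,0]},{"jaw":0,"translation":[0,0,-1],"delta_rot":[0,0,0]}]'
python3 -c "
from h import *
F=np.array([.612,.176,0]);X=np.array([.9976,.07,0]);Y=np.array([-.07,.9976,0])
for a,b in((.048,-.058),(-.048,-.058),(.048,.018),(-.048,.018)):print((F+a*X+b*Y).round(3))
to(F+.048*X-.058*Y+[0,0,.2],4)"
```

```text
time_s: 10.35
tool_pos: [0.5545, -0.2446, 0.0133]
ee_rot: [0.784, 0.621, 0.0, 0.001]
force: [-0.1, 0.5, 0.4]
opening: 0.0507
finger_force: 0.0
time_s: 10.85
tool_pos: [0.5537, -0.2441, 0.0274]
ee_rot: [0.784, 0.621, -0.0, -0.0]
force: [0.3, 0.0, -1.0]
opening: 0.0414
finger_force: 51.0
time_s: 11.35
tool_pos: [0.5538, -0.2442, 0.1801]
ee_rot: [0.784, 0.621, 0.0, 0.001]
force: [1.1, 0.4, -1.6]
opening: 0.0417
finger_force: 51.1
[0.664 0.121 0.   ]
[0.568 0.115 0.   ]
[0.659 0.197 0.   ]
[0.563 0.191 0.   ]
t 11.35 tcp [ 0.5538 -0.2442  0.1801] open 0.0417 ff 51.1 F [ 1.1  0.4 -1.6]
closing heading -13.19 tilt z [ 0.002 -0.001 -1.   ]
shift units tool axes [12.705  0.796 -0.667]
turn about tool z, units: -3.44 joint7 0.32
```

```bash
python3 -m inch '[{"jaw":0,"translation":[0.98,0.06,-0.3],"delta_rot":[0,0,0]},{"jaw":0,"translation":[0.98,0.06,-0.3],"delta_rot":[0,0,0]},{"jaw":0,"translation":[0.98,0.06,-0.1],"delta_rot":[0,0,0]},{"jaw":0,"translation":[0.98,0.06,0],"delta_rot":[0,0,0]},{"jaw":0,"translation":[0.98,0.06,0],"delta_rot":[0,0,0]}]'
python3 -m inch '[{"jaw":0,"translation":[0.98,0.06,0],"delta_rot":[0,0,0]},{"jaw":0,"translation":[0.98,0.06,0],"delta_rot":[0,0,0]},{"jaw":0,"translation":[0.98,0.06,0],"delta_rot":[0,0,0]},{"jaw":0,"translation":[0.98,0.06,0],"delta_rot":[0,0,0]},{"jaw":0,"translation":[0.98,0.06,0],"delta_rot":[0,0,0]}]'
python3 -m inch '[{"jaw":0,"translation":[0.98,0.06,0],"delta_rot":[0,0,0]},{"jaw":0,"translation":[0.98,0.06,0],"delta_rot":[0,0,0]},{"jaw":0,"translation":[0.98,0.06,0],"delta_rot":[0,0,0]},{"jaw":0,"translation":[0,0,0],"delta_rot":[0,0,-1]},{"jaw":0,"translation":[0,0,0],"delta_rot":[0,0,-1]}]'
python3 -m inch '[{"jaw":0,"translation":[0,0,0],"delta_rot":[0,0,-1]},{"jaw":0,"translation":[0,0,0],"delta_rot":[0,0,-0.44]},{"jaw":0,"translation":[0,0,0],"delta_rot":[0,0,0]},{"jaw":0,"translation":[0,0,0.6],"delta_rot":[0,0,0]},{"jaw":0,"translation":[0,0,0.6],"delta_rot":[0,0,0]}]'
python3 -c "
from look import *
m=(P[...,1]>.06)&(P[...,1]<.28)&(P[...,0]>.5)&(P[...,0]<.73)&(abs(P[...,2]-.11)<.03);print(m.sum())
to([.664,.121,.12],4)"
```

```text
time_s: 11.85
tool_pos: [0.5964, -0.1019, 0.2]
ee_rot: [0.784, 0.621, 0.001, 0.001]
force: [0.8, 0.9, -1.1]
opening: 0.0412
finger_force: 51.3
time_s: 12.35
tool_pos: [0.6386, 0.0392, 0.1999]
ee_rot: [0.784, 0.621, 0.001, 0.0]
force: [-0.1, -0.4, -0.9]
opening: 0.0412
finger_force: 51.3
time_s: 12.85
tool_pos: [0.6637, 0.1235, 0.1996]
ee_rot: [0.725, 0.689, 0.0, 0.0]
force: [0.4, -1.0, -1.7]
opening: 0.0415
finger_force: 51.2
time_s: 13.35
tool_pos: [0.664, 0.1226, 0.1629]
ee_rot: [0.682, 0.731, 0.001, 0.001]
force: [0.5, -0.5, -1.5]
opening: 0.0411
finger_force: 51.3
[326. 268.] [445.1 -98.1  63.8  42.7  70.4]
[447. 250.] [ 565.8 -425.9  215.2  143.7   74.4]
[388. 199.] [ 653.7 -242.8   63.5   42.8   67.1]
[340. 191.] [ 661.3 -109.1   63.5   43.3   79.1]
screen deg 171.8891711020689 4908
scene [297. 312.] [ 657.6 -245.4   63.7   40.4   69.1]
scene [341. 300.] [ 665.6 -113.1   64.5   44.6   79.4]
scene [318. 240.] [ 447.3 -100.6   63.2   40.9   69.1]
3068
t 13.45 tcp [0.6629 0.1225 0.1609] open 0.0415 ff 51.1 F [-0.6 -0.1 -1.4]
closing heading 3.94 tilt z [-0.002 -0.001 -1.   ]
shift units tool axes [-0.052  0.037  1.362]
turn about tool z, units: -0.01 joint7 -0.01
```

```bash
python3 -m inch '[{"jaw":0,"translation":[0,0,0.6],"delta_rot":[0,0,0]},{"jaw":0,"translation":[0,0,0.5],"delta_rot":[0,0,0]},{"jaw":0,"translation":[0,0,0.26],"delta_rot":[0,0,0]},{"jaw":0,"translation":[0,0,0],"delta_rot":[0,0,0]},{"jaw":0,"translation":[0,0,0],"delta_rot":[0,0,0]}]'
python3 -m inch '[{"jaw":0.62,"translation":[0,0,0],"delta_rot":[0,0,0]},{"jaw":0.65,"translation":[0,0,0],"delta_rot":[0,0,0]},{"jaw":0.65,"translation":[0,0,0],"delta_rot":[0,0,0]},{"jaw":0.65,"translation":[0,0,-1],"delta_rot":[0,0,0]},{"jaw":0.65,"translation":[0,0,-1],"delta_rot":[0,0,0]}]'
python3 -c "
from look import *
for b in boxes(p,P,.149):print('pan',b[0],np.round(b[1:],1))
to([.6555,-.2435,.18],-22)"
```

```text
time_s: 13.95
tool_pos: [0.6642, 0.1226, 0.1221]
ee_rot: [0.682, 0.731, 0.0, 0.0]
force: [0.5, -0.7, -0.7]
opening: 0.0412
finger_force: 51.2
time_s: 14.45
tool_pos: [0.6635, 0.1226, 0.1815]
ee_rot: [0.682, 0.731, -0.001, -0.0]
force: [-0.1, 0.9, 0.5]
opening: 0.0557
finger_force: 0.0
[326. 268.] [444.6 -97.9  63.7  41.7  70.2]
[446. 250.] [ 566.3 -425.8  216.9  146.3   73.9]
[388. 199.] [ 653.7 -242.8   63.5   42.8   67.1]
[340. 191.] [ 661.3 -109.1   63.5   43.3   79.1]
screen deg 172.15079021414465 4892
scene [297. 312.] [ 657.5 -245.5   63.9   40.4   69.1]
scene [341. 300.] [ 665.6 -113.1   64.5   44.6   79.4]
scene [318. 240.] [ 447.3 -100.6   63.2   40.9   69.1]
pan [465. 111.] [ 882.3 -406.9   92.1   63.3   74.8]
pan [400. 104.] [ 882.8 -240.2   96.1   60.1   70.5]
pan [339.  97.] [881.6 -79.2  87.4  62.4  73.6]
pan [276.  90.] [880.6  84.3  79.9  67.8 -34.5]
t 14.55 tcp [0.6653 0.1227 0.1849] open 0.0554 ff 0.0 F [-0.3 -0.9 -0.1]
closing heading 4.02 tilt z [ 0.006  0.001 -1.   ]
shift units tool axes [-12.154  -1.183   0.153]
turn about tool z, units: 5.2 joint7 -0.01
```

```bash
python3 -m inch '[{"jaw":0.75,"translation":[-0.97,-0.08,0],"delta_rot":[0,0,0]},{"jaw":0.75,"translation":[-0.97,-0.08,0],"delta_rot":[0,0,0]},{"jaw":0.75,"translation":[-0.97,-0.08,0],"delta_rot":[0,0,0]},{"jaw":0.75,"translation":[-0.97,-0.08,0],"delta_rot":[0,0,0]},{"jaw":0.75,"translation":[-0.97,-0.08,0],"delta_rot":[0,0,0]}]'
python3 -m inch '[{"jaw":0.75,"translation":[-0.97,-0.08,0],"delta_rot":[0,0,0]},{"jaw":0.75,"translation":[-0.97,-0.08,0],"delta_rot":[0,0,0]},{"jaw":0.75,"translation":[-0.97,-0.08,0],"delta_rot":[0,0,0]},{"jaw":0.75,"translation":[0,0,0],"delta_rot":[0,0,1]},{"jaw":0.75,"translation":[0,0,0],"delta_rot":[0,0,1]}]'
python3 -m inch '[{"jaw":0.75,"translation":[0,0,0.9],"delta_rot":[0,0,0.97]},{"jaw":0.75,"translation":[0,0,0.9],"delta_rot":[0,0,0]},{"jaw":0.75,"translation":[0,0,0.9],"delta_rot":[0,0,0]},{"jaw":0.75,"translation":[0,0,0],"delta_rot":[0,0,0]},{"jaw":0.75,"translation":[0,0,0],"delta_rot":[0,0,0]}]'
python3 -c "
from look import *
to([.6625,-.1105,.012],-10.8)"
```

```text
time_s: 15.05
tool_pos: [0.6619, -0.0245, 0.1808]
ee_rot: [0.682, 0.731, -0.0, 0.0]
force: [-0.7, -0.7, 0.6]
opening: 0.0642
finger_force: 0.0
time_s: 15.55
tool_pos: [0.6608, -0.112, 0.1807]
ee_rot: [0.745, 0.667, -0.0, -0.0]
force: [0.0, -0.0, -0.4]
opening: 0.0642
finger_force: 0.0
time_s: 16.05
tool_pos: [0.6611, -0.1111, 0.1006]
ee_rot: [0.771, 0.637, -0.0, 0.0]
force: [0.4, 0.6, 0.5]
opening: 0.064
finger_force: 0.0
[474. 265.] [ 500.2 -480.1  139.3   71.1  -63.6]
[418. 231.] [ 584.7 -326.1  152.7   51.9    7.3]
[389. 199.] [ 653.  -244.6   59.5   42.8   67.1]
screen deg 171.65791430237806 4871
scene [296. 312.] [ 656.6 -248.    58.5   40.4   69.1]
t 16.15 tcp [ 0.6616 -0.1111  0.1015] open 0.064 ff 0.0 F [-0.3 -0.1  1. ]
closing heading -10.83 tilt z [ 0.002 -0.001 -1.   ]
shift units tool axes [0.027 0.018 2.984]
turn about tool z, units: -0.01 joint7 0.12
```

```bash
python3 -m inch '[{"jaw":0.75,"translation":[0,0,1],"delta_rot":[0,0,0]},{"jaw":0.75,"translation":[0,0,1],"delta_rot":[0,0,0]},{"jaw":0.75,"translation":[0,0,0.95],"delta_rot":[0,0,0]},{"jaw":0.75,"translation":[0,0,0],"delta_rot":[0,0,0]},{"jaw":0,"translation":[0,0,0],"delta_rot":[0,0,0]}]' 50
python3 -m inch '[{"jaw":0,"translation":[0,0,0],"delta_rot":[0,0,0]},{"jaw":0,"translation":[0,0,0],"delta_rot":[0,0,0]},{"jaw":0,"translation":[0,0,0],"delta_rot":[0,0,0]},{"jaw":0,"translation":[0,0,0],"delta_rot":[0,0,0]},{"jaw":0,"translation":[0,0,-0.5],"delta_rot":[0,0,0]}]'
python3 -m inch '[{"jaw":0,"translation":[0,0,-1],"delta_rot":[0,0,0]},{"jaw":0,"translation":[0,0,-1],"delta_rot":[0,0,0]},{"jaw":0,"translation":[0,0,-1],"delta_rot":[0,0,0]},{"jaw":0,"translation":[0,0,-1],"delta_rot":[0,0,0]},{"jaw":0,"translation":[0,0,-1],"delta_rot":[0,0,0]}]'
```

```text
time_s: 16.65
tool_pos: [0.6616, -0.1112, 0.0131]
ee_rot: [0.771, 0.637, 0.0, 0.001]
force: [0.4, 0.6, 1.4]
opening: 0.0508
finger_force: 0.0
time_s: 17.15
tool_pos: [0.6607, -0.1108, 0.027]
ee_rot: [0.771, 0.637, -0.0, -0.0]
force: [-0.5, -0.5, -1.8]
opening: 0.041
finger_force: 50.9
time_s: 17.65
tool_pos: [0.6609, -0.111, 0.1797]
ee_rot: [0.771, 0.637, 0.001, 0.001]
force: [0.2, -0.5, -1.6]
opening: 0.0413
finger_force: 50.9
```

```bash
python3 -m inch '[{"jaw":0,"translation":[0.98,-0.64,-0.35],"delta_rot":[0,0,0]},{"jaw":0,"translation":[0.98,-0.64,-0.35],"delta_rot":[0,0,0]},{"jaw":0,"translation":[0.98,-0.64,0],"delta_rot":[0,0,0]},{"jaw":0,"translation":[0.98,-0.64,0],"delta_rot":[0,0,0]},{"jaw":0,"translation":[0.98,-0.64,0],"delta_rot":[0,0,0]}]'
python3 -m inch '[{"jaw":0,"translation":[0.98,-0.64,0],"delta_rot":[0,0,0]},{"jaw":0,"translation":[0.98,-0.64,0],"delta_rot":[0,0,0]},{"jaw":0,"translation":[0,0,0],"delta_rot":[0,0,-1]},{"jaw":0,"translation":[0,0,0],"delta_rot":[0,0,-1]},{"jaw":0,"translation":[0,0,0],"delta_rot":[0,0,-0.96]}]'
python3 -c "
from look import *
to([.568,.115,.12],4)"
```

```text
time_s: 18.15
tool_pos: [0.5937, 0.0527, 0.1994]
ee_rot: [0.771, 0.637, 0.001, 0.0]
force: [0.2, 0.4, -1.2]
opening: 0.0413
finger_force: 51.1
time_s: 18.65
tool_pos: [0.5677, 0.1167, 0.1992]
ee_rot: [0.681, 0.732, 0.001, 0.001]
force: [-0.5, -0.5, -0.1]
opening: 0.0412
finger_force: 51.1
[326. 268.] [445.1 -98.1  63.8  42.7  70.4]
[447. 250.] [ 566.5 -425.9  216.8  146.3   74.1]
[388. 199.] [ 653.6 -242.7   63.5   43.    67.1]
screen deg 171.82785397351827 4911
scene [297. 312.] [ 657.5 -245.5   63.9   40.4   69.1]
scene [318. 240.] [ 447.3 -100.6   63.2   40.9   69.1]
t 18.75 tcp [0.5678 0.1164 0.199 ] open 0.0411 ff 51.1 F [ 0.8 -0.3 -1. ]
closing heading 4.05 tilt z [ 0.002  0.001 -1.   ]
shift units tool axes [-4.700e-02 -1.000e-03  2.634e+00]
turn about tool z, units: 0.01 joint7 0.0
```

```bash
python3 -m inch '[{"jaw":0,"translation":[0,0,1],"delta_rot":[0,0,0]},{"jaw":0,"translation":[0,0,0.8],"delta_rot":[0,0,0]},{"jaw":0,"translation":[0,0,0.5],"delta_rot":[0,0,0]},{"jaw":0,"translation":[0,0,0.3],"delta_rot":[0,0,0]},{"jaw":0,"translation":[0,0,0],"delta_rot":[0,0,0]}]'
python3 -m inch '[{"jaw":0.62,"translation":[0,0,0],"delta_rot":[0,0,0]},{"jaw":0.65,"translation":[0,0,0],"delta_rot":[0,0,0]},{"jaw":0.65,"translation":[0,0,0],"delta_rot":[0,0,0]},{"jaw":0.65,"translation":[0,0,-1],"delta_rot":[0,0,0]},{"jaw":0.65,"translation":[0,0,-1],"delta_rot":[0,0,0]}]'
python3 -m inch '[{"jaw":0.75,"translation":[-0.94,0.16,-0.3],"delta_rot":[0,0,0]},{"jaw":0.75,"translation":[-0.94,0.16,0],"delta_rot":[0,0,0]},{"jaw":0.75,"translation":[-0.94,0.16,0],"delta_rot":[0,0,0]},{"jaw":0.75,"translation":[-0.94,0.16,0],"delta_rot":[0,0,0]},{"jaw":0.75,"translation":[-0.94,0.16,0],"delta_rot":[0,0,0]}]'
python3 -m inch '[{"jaw":0.75,"translation":[-0.94,0.16,0],"delta_rot":[0,0,0]},{"jaw":0.75,"translation":[-0.94,0.16,0],"delta_rot":[0,0,0]},{"jaw":0.75,"translation":[-0.94,0.16,0],"delta_rot":[0,0,0]},{"jaw":0.75,"translation":[-0.94,0.16,0],"delta_rot":[0,0,0]},{"jaw":0.75,"translation":[-0.94,0.16,0],"delta_rot":[0,0,0]}]'
python3 -m inch '[{"jaw":0.75,"translation":[-0.94,0.16,0],"delta_rot":[0,0,0]},{"jaw":0.75,"translation":[-0.94,0.16,0],"delta_rot":[0,0,0]},{"jaw":0.75,"translation":[-0.94,0.16,0],"delta_rot":[0,0,0]},{"jaw":0.75,"translation":[0,0,0],"delta_rot":[0,0,1]},{"jaw":0.75,"translation":[0,0,0],"delta_rot":[0,0,1]}]'
python3 -m inch '[{"jaw":0.75,"translation":[0,0,0],"delta_rot":[0,0,1]},{"jaw":0.75,"translation":[0,0,0],"delta_rot":[0,0,1]},{"jaw":0.75,"translation":[0,0,0],"delta_rot":[0,0,1]},{"jaw":0.75,"translation":[0,0,0.8],"delta_rot":[0,0,0.2]},{"jaw":0.75,"translation":[0,0,0.8],"delta_rot":[0,0,0]}]'
python3 -c "
from look import *
for n,q,C in(('top',p,P),('scene',p2,P2)):
  for b in boxes(q,C,.149,n):
    if b[2]>20 and b[1]<800:print('pan',n,b[0],np.round(b[1:],1))
to([.6555,-.2435,.012],-22)"
```

```text
time_s: 19.25
tool_pos: [0.5678, 0.1164, 0.1197]
ee_rot: [0.683, 0.73, 0.0, 0.0]
force: [0.6, -1.0, -0.6]
opening: 0.0414
finger_force: 51.1
time_s: 19.75
tool_pos: [0.5674, 0.1164, 0.1801]
ee_rot: [0.682, 0.731, -0.0, -0.0]
force: [-0.8, 0.4, 0.4]
opening: 0.0556
finger_force: 0.0
time_s: 20.25
tool_pos: [0.6016, -0.0237, 0.1888]
ee_rot: [0.682, 0.731, 0.0, 0.0]
force: [0.1, 1.1, 0.2]
opening: 0.0641
finger_force: 0.0
time_s: 20.75
tool_pos: [0.6352, -0.1628, 0.1887]
ee_rot: [0.682, 0.731, 0.0, 0.0]
force: [0.2, 0.4, -0.3]
opening: 0.0639
finger_force: 0.0
time_s: 21.25
tool_pos: [0.655, -0.2459, 0.1883]
ee_rot: [0.745, 0.667, -0.0, -0.0]
force: [1.1, 0.4, 0.1]
opening: 0.0641
finger_force: 0.0
time_s: 21.75
tool_pos: [0.6555, -0.245, 0.1404]
ee_rot: [0.829, 0.559, 0.0, 0.001]
force: [-0.7, -0.9, -0.7]
opening: 0.0641
finger_force: 0.0
[416. 234.] [ 569.1 -323.4   91.8   15.8  -13.1]
screen deg 171.86039856246498 4908
scene [304. 312.] [ 665.3 -224.9   40.5   14.6  -20. ]
scene [322. 240.] [451.8 -88.9  40.9  38.1 -20.9]
pan top [246. 201.] [567.8 116.4  64.8  43.3 -86.3]
pan top [250. 164.] [664.4 123.3  62.9  43.  -87.1]
pan scene [418. 258.] [668.4 119.7  66.4  43.  -87.3]
pan scene [402. 232.] [573.5 113.   68.   45.3 -86.3]
t 21.85 tcp [ 0.6541 -0.2443  0.1379] open 0.0643 ff 0.0 F [-0.2  1.5  0.1]
closing heading -22.05 tilt z [-0.004  0.002 -1.   ]
shift units tool axes [0.044 0.052 4.195]
turn about tool z, units: -0.01 joint7 0.1
```

```bash
python3 -m inch '[{"jaw":0.75,"translation":[0,0,1],"delta_rot":[0,0,0]},{"jaw":0.75,"translation":[0,0,1],"delta_rot":[0,0,0]},{"jaw":0.75,"translation":[0,0,1],"delta_rot":[0,0,0]},{"jaw":0.75,"translation":[0,0,1],"delta_rot":[0,0,0]},{"jaw":0.75,"translation":[0,0,0.2],"delta_rot":[0,0,0]}]' 50
python3 -m inch '[{"jaw":0,"translation":[0,0,0],"delta_rot":[0,0,0]},{"jaw":0,"translation":[0,0,0],"delta_rot":[0,0,0]},{"jaw":0,"translation":[0,0,0],"delta_rot":[0,0,0]},{"jaw":0,"translation":[0,0,0],"delta_rot":[0,0,0]},{"jaw":0,"translation":[0,0,-0.5],"delta_rot":[0,0,0]}]'
python3 -m inch '[{"jaw":0,"translation":[0,0,-1],"delta_rot":[0,0,0]},{"jaw":0,"translation":[0,0,-1],"delta_rot":[0,0,0]},{"jaw":0,"translation":[0,0,-1],"delta_rot":[0,0,0]},{"jaw":0,"translation":[0,0,-1],"delta_rot":[0,0,0]},{"jaw":0,"translation":[0,0,-1],"delta_rot":[0,0,0]}]'
```

```text
time_s: 22.35
tool_pos: [0.6543, -0.2446, 0.0126]
ee_rot: [0.829, 0.559, -0.001, -0.001]
force: [-0.3, 0.4, -1.3]
opening: 0.064
finger_force: 0.0
time_s: 22.85
tool_pos: [0.6549, -0.2447, 0.0296]
ee_rot: [0.829, 0.559, -0.0, -0.0]
force: [-0.6, 1.5, -0.9]
opening: 0.0408
finger_force: 51.3
time_s: 23.35
tool_pos: [0.6552, -0.245, 0.1826]
ee_rot: [0.829, 0.559, 0.0, 0.001]
force: [-0.1, 0.3, -1.0]
opening: 0.0409
finger_force: 51.3
```

```bash
python3 -m inch '[{"jaw":0,"translation":[0.98,-0.39,-0.35],"delta_rot":[0,0,0]},{"jaw":0,"translation":[0.98,-0.39,-0.35],"delta_rot":[0,0,0]},{"jaw":0,"translation":[0.98,-0.39,0],"delta_rot":[0,0,0]},{"jaw":0,"translation":[0.98,-0.39,0],"delta_rot":[0,0,0]},{"jaw":0,"translation":[0.98,-0.39,0],"delta_rot":[0,0,0]}]'
python3 -m inch '[{"jaw":0,"translation":[0.98,-0.39,0],"delta_rot":[0,0,0]},{"jaw":0,"translation":[0.98,-0.39,0],"delta_rot":[0,0,0]},{"jaw":0,"translation":[0.98,-0.39,0],"delta_rot":[0,0,0]},{"jaw":0,"translation":[0.98,-0.39,0],"delta_rot":[0,0,0]},{"jaw":0,"translation":[0.98,-0.39,0],"delta_rot":[0,0,0]}]'
python3 -m inch '[{"jaw":0,"translation":[0.98,-0.39,0],"delta_rot":[0,0,0]},{"jaw":0,"translation":[0.98,-0.39,0],"delta_rot":[0,0,0]},{"jaw":0,"translation":[0.98,-0.39,0],"delta_rot":[0,0,0]},{"jaw":0,"translation":[0.98,-0.39,0],"delta_rot":[0,0,0]},{"jaw":0,"translation":[0,0,0],"delta_rot":[0,0,-1]}]'
python3 -m inch '[{"jaw":0,"translation":[0,0,0],"delta_rot":[0,0,-1]},{"jaw":0,"translation":[0,0,0],"delta_rot":[0,0,-1]},{"jaw":0,"translation":[0,0,0],"delta_rot":[0,0,-1]},{"jaw":0,"translation":[0,0,0],"delta_rot":[0,0,-1]},{"jaw":0,"translation":[0,0,0],"delta_rot":[0,0,-0.2]}]'
python3 -c "
from look import *
for n,q,C in(('top',p,P),('scene',p2,P2)):
  for b in boxes(q,C,.149,n):
    if b[2]>20 and b[1]<800:print('pan',n,b[0],np.round(b[1:],1))
to([.659,.200,.12],4)"
```

```text
time_s: 23.85
tool_pos: [0.6561, -0.0855, 0.2023]
ee_rot: [0.829, 0.559, 0.001, 0.0]
force: [0.9, -0.6, -1.4]
opening: 0.0411
finger_force: 51.4
time_s: 24.35
tool_pos: [0.657, 0.0728, 0.2022]
ee_rot: [0.829, 0.559, 0.001, 0.0]
force: [-0.1, 0.3, -0.6]
opening: 0.0411
finger_force: 51.4
time_s: 24.85
tool_pos: [0.657, 0.2032, 0.2016]
ee_rot: [0.802, 0.597, 0.001, -0.001]
force: [-0.3, -0.8, -0.5]
opening: 0.0413
finger_force: 51.3
time_s: 25.35
tool_pos: [0.6579, 0.1979, 0.202]
ee_rot: [0.681, 0.732, 0.001, 0.0]
force: [-0.0, -0.0, -1.6]
opening: 0.0412
finger_force: 51.4
[326. 268.] [445.1 -98.1  63.8  42.8  70.4]
[476. 265.] [ 500.5 -487.6  129.9   68.5  -59.3]
[422. 237.] [ 565.4 -336.   183.1   87.1   22.1]
screen deg 171.957998466729 4893
scene [319. 240.] [ 448.8 -101.2   63.1   44.6   68.7]
t 25.45 tcp [0.6579 0.198  0.2014] open 0.0413 ff 51.4 F [ 0.4  0.1 -1.7]
closing heading 3.87 tilt z [ 0.001  0.    -1.   ]
shift units tool axes [0.065 0.039 2.715]
turn about tool z, units: -0.03 joint7 -0.13
```

```bash
python3 -m inch '[{"jaw":0,"translation":[0.1,0,1],"delta_rot":[0,0,0]},{"jaw":0,"translation":[0,0,0.8],"delta_rot":[0,0,0]},{"jaw":0,"translation":[0,0,0.5],"delta_rot":[0,0,0]},{"jaw":0,"translation":[0,0,0.4],"delta_rot":[0,0,0]},{"jaw":0,"translation":[0,0,0],"delta_rot":[0,0,0]}]'
python3 -m inch '[{"jaw":0.62,"translation":[0,0,0],"delta_rot":[0,0,0]},{"jaw":0.65,"translation":[0,0,0],"delta_rot":[0,0,0]},{"jaw":0.65,"translation":[0,0,0],"delta_rot":[0,0,0]},{"jaw":0.65,"translation":[0,0,-1],"delta_rot":[0,0,0]},{"jaw":0.65,"translation":[0,0,-1],"delta_rot":[0,0,0]}]'
python3 -m inch '[{"jaw":0.75,"translation":[-0.95,-0.77,-0.5],"delta_rot":[0,0,0]},{"jaw":0.75,"translation":[-0.95,-0.77,0],"delta_rot":[0,0,0]},{"jaw":0.75,"translation":[-0.95,-0.77,0],"delta_rot":[0,0,0]},{"jaw":0.75,"translation":[-0.95,-0.77,0],"delta_rot":[0,0,0]},{"jaw":0.75,"translation":[-0.95,-0.77,0],"delta_rot":[0,0,0]}]'
python3 -m inch '[{"jaw":0.75,"translation":[-0.95,-0.77,0],"delta_rot":[0,0,0]},{"jaw":0.75,"translation":[-0.95,-0.77,0],"delta_rot":[0,0,0]},{"jaw":0.75,"translation":[-0.95,-0.77,0],"delta_rot":[0,0,0]},{"jaw":0.75,"translation":[-0.95,-0.77,0],"delta_rot":[0,0,0]},{"jaw":0.75,"translation":[-0.95,-0.77,0],"delta_rot":[0,0,0]}]'
python3 -m inch '[{"jaw":0.75,"translation":[0,0,0],"delta_rot":[0,0,1]},{"jaw":0.75,"translation":[0,0,0],"delta_rot":[0,0,1]},{"jaw":0.75,"translation":[0,0,0],"delta_rot":[0,0,1]},{"jaw":0.75,"translation":[0,0,0],"delta_rot":[0,0,1]},{"jaw":0.75,"translation":[0,0,0],"delta_rot":[0,0,0.86]}]'
python3 -c "
from look import *
for n,q,C in(('top',p,P),('scene',p2,P2)):
  for b in boxes(q,C,.149,n):
    if b[2]>20 and b[1]<800:print('pan',n,b[0],np.round(b[1:],1))
to([.446,-.0995,.012],-20.3)"
```

```text
time_s: 25.95
tool_pos: [0.6577, 0.2011, 0.12]
ee_rot: [0.683, 0.731, 0.0, 0.0]
force: [0.2, -0.2, -0.6]
opening: 0.0411
finger_force: 55.1
time_s: 26.45
tool_pos: [0.6573, 0.201, 0.1799]
ee_rot: [0.682, 0.731, -0.001, -0.0]
force: [0.3, -0.2, 1.1]
opening: 0.0554
finger_force: 0.0
time_s: 26.95
tool_pos: [0.5513, 0.0498, 0.1947]
ee_rot: [0.682, 0.731, 0.0, 0.0]
force: [0.6, -0.1, -0.6]
opening: 0.064
finger_force: 0.0
time_s: 27.45
tool_pos: [0.4461, -0.1003, 0.1947]
ee_rot: [0.682, 0.731, 0.0, 0.0]
force: [0.4, -1.3, 0.0]
opening: 0.0637
finger_force: 0.0
time_s: 27.95
tool_pos: [0.447, -0.0993, 0.1946]
ee_rot: [0.822, 0.57, 0.0, 0.0]
force: [0.1, -0.3, 0.4]
opening: 0.0641
finger_force: 0.0
[447. 250.] [ 566.3 -425.8  216.4  147.    74.1]
screen deg 171.8499983925091 4882
scene [324. 239.] [454.  -83.   40.9  25.4 -20.9]
pan top [245. 199.] [567.9 117.   63.6  41.3 -82.7]
pan top [250. 165.] [663.7 122.7  63.2  43.  -85.9]
pan top [219. 163.] [657.7 200.3  68.4  41.5 -86.2]
pan scene [418. 258.] [667.9 118.4  68.3  41.7 -85.8]
pan scene [442. 248.] [664.1 200.1  63.9  47.1 -86.4]
pan scene [401. 232.] [571.4 112.8  68.   42.2 -86.3]
t 28.05 tcp [ 0.447  -0.0992  0.1945] open 0.064 ff 0.0 F [ 0.1 -0.7 -0.3]
closing heading -20.43 tilt z [ 0. -0. -1.]
shift units tool axes [-0.019 -0.031  6.085]
turn about tool z, units: -0.03 joint7 0.1
```

```bash
python3 -m inch '[{"jaw":0.75,"translation":[0,0,1],"delta_rot":[0,0,0]},{"jaw":0.75,"translation":[0,0,1],"delta_rot":[0,0,0]},{"jaw":0.75,"translation":[0,0,1],"delta_rot":[0,0,0]},{"jaw":0.75,"translation":[0,0,1],"delta_rot":[0,0,0]},{"jaw":0.75,"translation":[0,0,1],"delta_rot":[0,0,0]}]' 50
python3 -m inch '[{"jaw":0.75,"translation":[0,0,0.8],"delta_rot":[0,0,0]},{"jaw":0.75,"translation":[0,0,0.26],"delta_rot":[0,0,0]},{"jaw":0,"translation":[0,0,0],"delta_rot":[0,0,0]},{"jaw":0,"translation":[0,0,0],"delta_rot":[0,0,0]},{"jaw":0,"translation":[0,0,0],"delta_rot":[0,0,0]}]'
python3 -m inch '[{"jaw":0,"translation":[0,0,0],"delta_rot":[0,0,0]},{"jaw":0,"translation":[0,0,0],"delta_rot":[0,0,0]},{"jaw":0,"translation":[0,0,-0.5],"delta_rot":[0,0,0]},{"jaw":0,"translation":[0,0,-1],"delta_rot":[0,0,0]},{"jaw":0,"translation":[0,0,-1],"delta_rot":[0,0,0]}]'
python3 -m inch '[{"jaw":0,"translation":[0,0,-1],"delta_rot":[0,0,0]},{"jaw":0,"translation":[0,0,-1],"delta_rot":[0,0,0]},{"jaw":0,"translation":[0,0,-1],"delta_rot":[0,0,0]},{"jaw":0,"translation":[0,0,-0.8],"delta_rot":[0,0,0]},{"jaw":0,"translation":[0,0,0],"delta_rot":[0,0,0]}]'
```

```text
time_s: 28.55
tool_pos: [0.4471, -0.0992, 0.0434]
ee_rot: [0.82, 0.572, 0.0, 0.0]
force: [0.7, 0.0, 0.9]
opening: 0.0639
finger_force: 0.0
time_s: 29.05
tool_pos: [0.4474, -0.0993, 0.0137]
ee_rot: [0.821, 0.571, 0.0, 0.001]
force: [0.4, -0.7, -0.8]
opening: 0.0415
finger_force: 50.9
time_s: 29.55
tool_pos: [0.4466, -0.0992, 0.0888]
ee_rot: [0.821, 0.571, -0.0, -0.0]
force: [0.6, -0.6, -0.9]
opening: 0.0414
finger_force: 51.1
time_s: 30.05
tool_pos: [0.4477, -0.0993, 0.2043]
ee_rot: [0.821, 0.571, 0.002, 0.002]
force: [0.4, -0.1, -2.2]
opening: 0.0415
finger_force: 51.3
```

```bash
python3 -m inch '[{"jaw":0,"translation":[0.96,0.02,0],"delta_rot":[0,0,0]},{"jaw":0,"translation":[0.96,0.02,0],"delta_rot":[0,0,0]},{"jaw":0,"translation":[0.96,0.02,0],"delta_rot":[0,0,0]},{"jaw":0,"translation":[0.96,0.02,0],"delta_rot":[0,0,0]},{"jaw":0,"translation":[0.96,0.02,0],"delta_rot":[0,0,0]}]'
python3 -m inch '[{"jaw":0,"translation":[0.96,0.02,0],"delta_rot":[0,0,0]},{"jaw":0,"translation":[0.96,0.02,0],"delta_rot":[0,0,0]},{"jaw":0,"translation":[0.96,0.02,0],"delta_rot":[0,0,0]},{"jaw":0,"translation":[0.96,0.02,0],"delta_rot":[0,0,0]},{"jaw":0,"translation":[0.96,0.02,0],"delta_rot":[0,0,0]}]'
python3 -m inch '[{"jaw":0,"translation":[0.96,0.02,0],"delta_rot":[0,0,-1]},{"jaw":0,"translation":[0,0,0],"delta_rot":[0,0,-1]},{"jaw":0,"translation":[0,0,0],"delta_rot":[0,0,-1]},{"jaw":0,"translation":[0,0,0],"delta_rot":[0,0,-1]},{"jaw":0,"translation":[0,0,0],"delta_rot":[0,0,-0.88]}]'
python3 -c "
from look import *
to([.563,.196,.12],4)"
```

```text
time_s: 30.55
tool_pos: [0.4998, 0.036, 0.2012]
ee_rot: [0.821, 0.571, -0.0, -0.0]
force: [0.5, -0.4, -1.6]
opening: 0.0413
finger_force: 51.3
time_s: 31.05
tool_pos: [0.5525, 0.1699, 0.201]
ee_rot: [0.821, 0.571, -0.0, -0.0]
force: [0.8, -0.1, -2.1]
opening: 0.0414
finger_force: 51.3
time_s: 31.55
tool_pos: [0.5628, 0.1955, 0.2009]
ee_rot: [0.68, 0.733, -0.0, -0.0]
force: [0.5, 0.5, -1.8]
opening: 0.0413
finger_force: 51.3
[446. 250.] [ 563.5 -425.1  215.9  139.6   74.9]
screen deg 171.73578081198232 4901
t 31.65 tcp [0.5629 0.1954 0.201 ] open 0.0411 ff 51.3 F [-1.1 -0.3 -1.2]
closing heading 4.15 tilt z [-0.001  0.    -1.   ]
shift units tool axes [0.02  0.007 2.701]
turn about tool z, units: 0.03 joint7 -0.1
```

```bash
python3 -m inch '[{"jaw":0,"translation":[0,0,1],"delta_rot":[0,0,0]},{"jaw":0,"translation":[0,0,0.8],"delta_rot":[0,0,0]},{"jaw":0,"translation":[0,0,0.5],"delta_rot":[0,0,0]},{"jaw":0,"translation":[0,0,0.4],"delta_rot":[0,0,0]},{"jaw":0,"translation":[0,0,0],"delta_rot":[0,0,0]}]'
python3 -m inch '[{"jaw":0.62,"translation":[0,0,0],"delta_rot":[0,0,0]},{"jaw":0.65,"translation":[0,0,0],"delta_rot":[0,0,0]},{"jaw":0.65,"translation":[0,0,0],"delta_rot":[0,0,0]},{"jaw":0.65,"translation":[0,0,-1],"delta_rot":[0,0,0]},{"jaw":0.65,"translation":[0,0,-1],"delta_rot":[0,0,0]}]'
python3 -m inch '[{"jaw":0.65,"translation":[-0.97,0.26,-0.5],"delta_rot":[0,0,0]},{"jaw":0.65,"translation":[-0.97,0.26,0],"delta_rot":[0,0,0]},{"jaw":0.65,"translation":[-0.97,0.26,0],"delta_rot":[0,0,0]},{"jaw":0.65,"translation":[-0.97,0.26,0],"delta_rot":[0,0,0]},{"jaw":0.65,"translation":[-0.97,0.26,0],"delta_rot":[0,0,0]}]'
python3 -c "
from look import *
for n,q,C in(('top',p,P),('scene',p2,P2)):
  for b in boxes(q,C,.149,n):
    if b[2]>20 and b[1]<800:print('pan',n,b[0],np.round(b[1:],1))
# screen panel: dark points above the housing, angle about hinge
H=np.array([.652,-.445]);e=np.array([-.967,.254]);n=np.array([.254,.967])
for C in(P,P2):
  rx=(C[...,:2]-H)@e;ry=(C[...,:2]-H)@n;z=C[...,2]-.0525
  m=(abs(ry)<.1)&(z>.05)&(rx>-.05)&(rx<.2)&(np.hypot(rx,z)<.17)
  print('screen angle',m.sum(),np.degrees(np.median(np.arctan2(z,rx)[m])))
to([.6225,.0245,.085],4)
cv2.imwrite('pics/t3.png',np.hstack([cv2.resize(p[90:290,60:560],(800,320))[:, :800]]))
cv2.imwrite('pics/t4.png',cv2.resize(p2[180:360,170:560],(780,360)))
"
```

```text
time_s: 32.15
tool_pos: [0.5629, 0.1954, 0.1196]
ee_rot: [0.682, 0.731, -0.001, -0.0]
force: [0.0, -0.4, -1.1]
opening: 0.0414
finger_force: 51.2
time_s: 32.65
tool_pos: [0.5629, 0.1954, 0.1812]
ee_rot: [0.682, 0.732, -0.001, -0.0]
force: [1.1, -0.2, -0.1]
opening: 0.0556
finger_force: 0.0
time_s: 33.15
tool_pos: [0.6127, 0.052, 0.1959]
ee_rot: [0.682, 0.732, 0.0, 0.0]
force: [0.1, 0.4, 0.4]
opening: 0.0556
finger_force: 0.0
[446. 250.] [ 564.9 -425.6  216.   144.4   74.1]
screen deg 171.97511797006274 4883
pan top [253. 203.] [567.9 103.   41.9  34.    3.5]
pan scene [418. 258.] [667.9 119.7  65.7  41.8 -85.8]
pan scene [442. 248.] [663.3 200.   64.   45.5 -86.4]
pan scene [408. 231.] [572.5 133.5  37.2  26.7   3.9]
pan scene [424. 223.] [568.2 193.2  64.1  45.3 -86.4]
screen angle 869 65.67071093138256
screen angle 2796 67.3065651214116
t 33.25 tcp [0.6132 0.0486 0.1958] open 0.0553 ff 0.0 F [-1.4  0.3 -0.1]
closing heading 3.77 tilt z [ 0.001 -0.002 -1.   ]
shift units tool axes [-0.814  0.254  3.697]
turn about tool z, units: -0.05 joint7 0.12
```

View pics/t4.png

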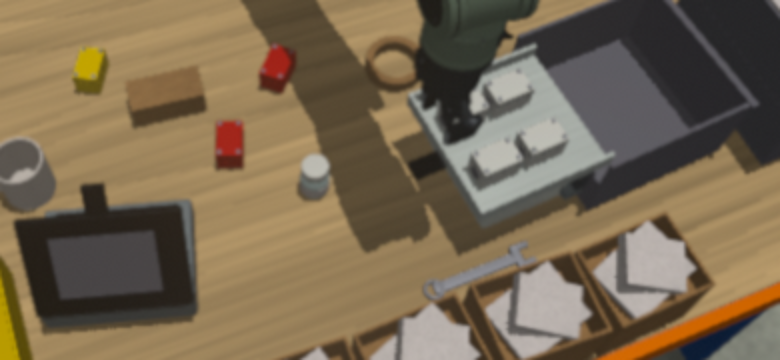

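The pan holds all four boxes at crop (508,88), (543,137) and (495,155), with one behind the gripper at about (475,100). The screen is standing at left (105,265). I check its slope with a line fit before the tip.

```bash
python3 -c "
from h import *
q=np.load('last2.npz');C=cloud('scene',q['d'])
H=np.array([.652,-.445]);e=np.array([-.967,.254]);n=np.array([.254,.967])
rx=(C[...,:2]-H)@e;ry=(C[...,:2]-H)@n;z=C[...,2]-.0525
m=(abs(ry)<.09)&(z>.03)&(rx>-.05)&(rx<.2)&(np.hypot(rx,z)<.16)
l=cv2.fitLine(np.c_[rx[m],z[m]].astype(np.float32),cv2.DIST_HUBER,0,.01,.01).ravel();print(m.sum(),np.degrees(np.arctan2(l[1],l[0])),l)
p,r,s=tool()
# pan arc, R=.262, hinge z .1
e=np.array([.07,-.9976,0])
q=np.zeros(3)
for k in range(1,16):
  a=np.radians(3*k);w=e*.262*(np.cos(a)-1)+np.array([0,0,.262*np.sin(a)]);print(3*k,(r.inv().apply(w-q)/.03).round(2),end=' ');q=w
"
```

```text
2699 59.968136 [0.5004815  0.8657472  0.03522882 0.08957098]
3 [ 0.01  0.   -0.46] 6 [ 0.03  0.   -0.46] 9 [ 0.06  0.   -0.45] 12 [ 0.08 -0.   -0.45] 15 [ 0.11 -0.   -0.44] 18 [ 0.13 -0.   -0.44] 21 [ 0.15 -0.   -0.43] 24 [ 0.17 -0.   -0.42] 27 [ 0.2  -0.   -0.41] 30 [ 0.22 -0.   -0.4 ] 33 [ 0.24 -0.   -0.39] 36 [ 0.26 -0.   -0.38] 39 [ 0.28 -0.   -0.36] 42 [ 0.3  -0.   -0.35] 45 [ 0.31 -0.   -0.33]
```

```bash
python3 -m inch '[{"jaw":0.7,"translation":[-0.81,0.25,0],"delta_rot":[0,0,0]},{"jaw":0.7,"translation":[0,0,0.9],"delta_rot":[0,0,0]},{"jaw":0.7,"translation":[0,0,0.9],"delta_rot":[0,0,0]},{"jaw":0.7,"translation":[0,0,0.9],"delta_rot":[0,0,0]},{"jaw":0.7,"translation":[0,0,0.9],"delta_rot":[0,0,0]}]'
python3 -m inch '[{"jaw":0.7,"translation":[0,0,0.1],"delta_rot":[0,0,0]},{"jaw":0.5,"translation":[0,0,0],"delta_rot":[0,0,0]},{"jaw":0.3,"translation":[0,0,0],"delta_rot":[0,0,0]},{"jaw":0,"translation":[0,0,0],"delta_rot":[0,0,0]},{"jaw":0,"translation":[0,0,0],"delta_rot":[0,0,0]}]' 80
python3 -m inch '[{"jaw":0,"translation":[0,0,0],"delta_rot":[0,0,0]},{"jaw":0,"translation":[0,0,0],"delta_rot":[0,0,0]},{"jaw":0,"translation":[0,0,0],"delta_rot":[0,0,0]},{"jaw":0,"translation":[0,0,0],"delta_rot":[0,0,0]},{"jaw":0,"translation":[0,0,0],"delta_rot":[0,0,0]}]'
```

```text
time_s: 33.75
tool_pos: [0.6215, 0.0299, 0.0868]
ee_rot: [0.682, 0.732, 0.0, 0.0]
force: [0.6, -0.3, 0.4]
opening: 0.0597
finger_force: 0.0
time_s: 34.25
tool_pos: [0.6229, 0.0296, 0.0865]
ee_rot: [0.682, 0.732, 0.001, 0.001]
force: [3.7, 0.9, 8.0]
opening: 0.0282
finger_force: 79.4
time_s: 34.75
tool_pos: [0.6229, 0.0296, 0.0865]
ee_rot: [0.682, 0.732, 0.001, 0.001]
force: [3.7, 0.1, 9.3]
opening: 0.0284
finger_force: 79.4
```

```bash
python3 -m inch '[{"jaw":0,"translation":[0.01,0.03,-0.46],"delta_rot":[0,0,0]},{"jaw":0,"translation":[0.03,0,-0.46],"delta_rot":[0,0,0]},{"jaw":0,"translation":[0.06,0,-0.45],"delta_rot":[0,0,0]},{"jaw":0,"translation":[0.08,0,-0.45],"delta_rot":[0,0,0]},{"jaw":0,"translation":[0.11,0,-0.44],"delta_rot":[0,0,0]}]'
python3 -c "
from h import *
p,r,s=tool();print(s['force'],np.degrees(np.arcsin((p[2]-.085)/.257)))"
```

```text
time_s: 35.25
tool_pos: [0.6222, 0.0398, 0.1532]
ee_rot: [0.681, 0.732, 0.001, -0.0]
force: [8.3, 9.9, -15.2]
opening: 0.0279
finger_force: 80.0
[  8.3442425    9.9156342  -15.24994494] 15.388649482630479
```

```bash
python3 -m inch '[{"jaw":0,"translation":[0.16,0.03,-0.44],"delta_rot":[0,0,0]},{"jaw":0,"translation":[0.17,0.03,-0.43],"delta_rot":[0,0,0]},{"jaw":0,"translation":[0.18,0,-0.42],"delta_rot":[0,0,0]},{"jaw":0,"translation":[0.2,0,-0.41],"delta_rot":[0,0,0]},{"jaw":0,"translation":[0.22,0,-0.4],"delta_rot":[0,0,0]}]'
python3 -m inch '[{"jaw":0,"translation":[0.24,0,-0.38],"delta_rot":[0,0,0]},{"jaw":0,"translation":[0.26,0,-0.37],"delta_rot":[0,0,0]},{"jaw":0,"translation":[0.28,0,-0.36],"delta_rot":[0,0,0]},{"jaw":0,"translation":[0.29,0,-0.34],"delta_rot":[0,0,0]},{"jaw":0,"translation":[0.31,0,-0.33],"delta_rot":[0,0,0]}]'
python3 -c "
from look import *
p_,r,s=tool();print(s['force'],np.degrees(np.arctan2(p_[2]-.083,.286-p_[1])))
cv2.imwrite('pics/t5.png',cv2.resize(p2[130:330,330:580],(750,600)))
"
```

```text
time_s: 35.75
tool_pos: [0.6204, 0.0672, 0.2154]
ee_rot: [0.681, 0.732, -0.001, -0.001]
force: [-1.2, 6.6, -19.7]
opening: 0.0288
finger_force: 80.2
time_s: 36.25
tool_pos: [0.6175, 0.1095, 0.2683]
ee_rot: [0.681, 0.732, -0.0, -0.002]
force: [2.2, 12.1, -26.4]
opening: 0.0282
finger_force: 80.6
[446. 249.] [ 567.2 -425.3  217.8  147.1   74.5]
screen deg 171.91728531262996 4896
scene [471. 220.] [557.8 393.5  46.1  31.2  -4.8]
[ -3.96527996  12.8162613  -11.27784804] 46.720185016097844
```

View pics/t5.png

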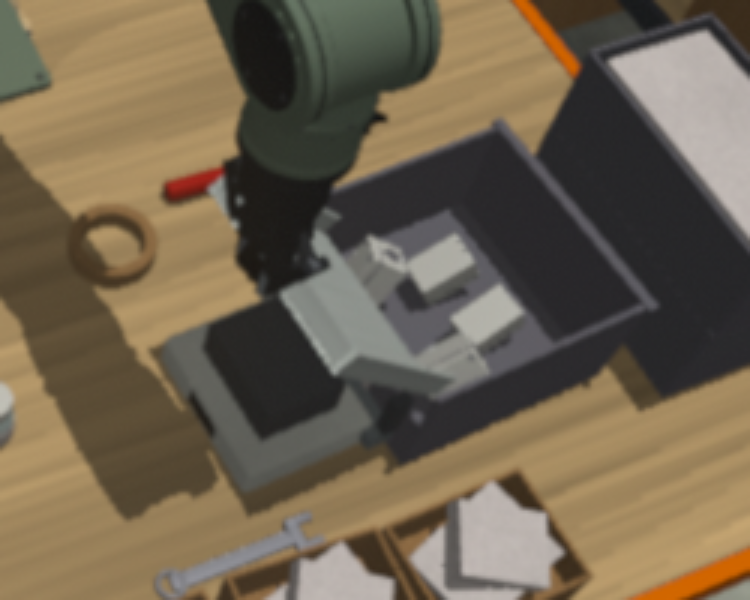

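Four boxes show at crop (440,265), (490,315), (380,260) and (460,365), sliding into the bin. I hold, look again, then lower.

```bash
python3 -m inch '[{"jaw":0,"translation":[0,0,0],"delta_rot":[0,0,0]},{"jaw":0,"translation":[0,0,0],"delta_rot":[0,0,0]},{"jaw":0,"translation":[0,0,0],"delta_rot":[0,0,0]},{"jaw":0,"translation":[0,0,0],"delta_rot":[0,0,0]},{"jaw":0,"translation":[0,0,0],"delta_rot":[0,0,0]}]'
python3 -m inch '[{"jaw":0,"translation":[0,0,0],"delta_rot":[0,0,0]},{"jaw":0,"translation":[0,0,0],"delta_rot":[0,0,0]},{"jaw":0,"translation":[0,0,0],"delta_rot":[0,0,0]},{"jaw":0,"translation":[0,0,0],"delta_rot":[0,0,0]},{"jaw":0,"translation":[0,0,0],"delta_rot":[0,0,0]}]'
python3 -c "
from look import *
p_,r,s=tool();print(s['force'],np.degrees(np.arcsin((p_[2]-.0865)/.257)))
# pan floor slope from scene depth
H=np.array([.604,.286]);e=np.array([.07,-.9976]);n=np.array([.9976,.07])
for C in(P,P2):
  rx=(C[...,:2]-H)@e;ry=(C[...,:2]-H)@n;z=C[...,2]-.1
  m=(abs(ry)<.095)&(rx>.02)&(rx<.13)&(z>.02)&(z<.16);l=cv2.fitLine(np.c_[rx[m],z[m]].astype(np.float32),cv2.DIST_HUBER,0,.01,.01).ravel();print('pan deg',m.sum(),np.degrees(np.arctan2(l[1],l[0])))
cv2.imwrite('pics/t6.png',cv2.resize(p2[160:280,430:550],(600,600)))
"
```

```text
time_s: 36.85
tool_pos: [0.6175, 0.11, 0.2686]
ee_rot: [0.681, 0.732, 0.0, -0.002]
force: [-2.8, 14.6, -10.2]
opening: 0.0282
finger_force: 82.4
time_s: 37.35
tool_pos: [0.6176, 0.11, 0.2687]
ee_rot: [0.681, 0.732, 0.0, -0.002]
force: [-3.7, 13.9, -11.1]
opening: 0.028
finger_force: 82.4
[446. 250.] [ 566.2 -425.9  216.7  147.    74.1]
screen deg 171.85395183140656 4892
scene [485. 254.] [688.1 373.5  62.6  23.5  79.4]
[ -2.8212773   13.45965768 -11.62670193] 45.13680605394004
pan deg 125 44.992016
pan deg 421 44.24171
```

View pics/t6.png

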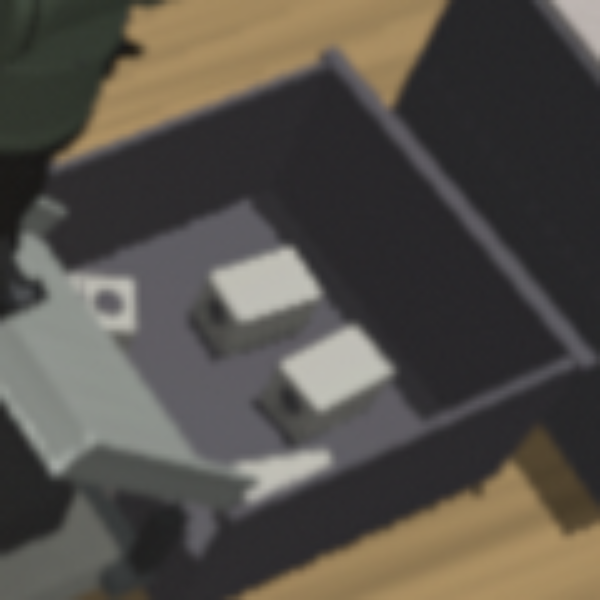

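The bin holds all four boxes: crop (265,290), (335,370), (105,300) and (290,475). The pan stands at about 45 degrees. I lower it by reversing the arc.

```bash
python3 -m inch '[{"jaw":0,"translation":[-0.31,0,0.33],"delta_rot":[0,0,0]},{"jaw":0,"translation":[-0.29,0,0.34],"delta_rot":[0,0,0]},{"jaw":0,"translation":[-0.28,0,0.36],"delta_rot":[0,0,0]},{"jaw":0,"translation":[-0.26,0,0.37],"delta_rot":[0,0,0]},{"jaw":0,"translation":[-0.24,0,0.38],"delta_rot":[0,0,0]}]'
python3 -m inch '[{"jaw":0,"translation":[-0.22,0,0.4],"delta_rot":[0,0,0]},{"jaw":0,"translation":[-0.2,0,0.41],"delta_rot":[0,0,0]},{"jaw":0,"translation":[-0.18,0,0.42],"delta_rot":[0,0,0]},{"jaw":0,"translation":[-0.17,0,0.43],"delta_rot":[0,0,0]},{"jaw":0,"translation":[-0.16,0,0.44],"delta_rot":[0,0,0]}]'
python3 -m inch '[{"jaw":0,"translation":[-0.11,0,0.44],"delta_rot":[0,0,0]},{"jaw":0,"translation":[-0.08,0,0.45],"delta_rot":[0,0,0]},{"jaw":0,"translation":[-0.06,0,0.45],"delta_rot":[0,0,0]},{"jaw":0,"translation":[-0.03,0,0.46],"delta_rot":[0,0,0]},{"jaw":0,"translation":[-0.01,0,0.4],"delta_rot":[0,0,0]}]'
python3 -c "
from h import *
to([.6229,.0296,.0865],4)"
```

```text
time_s: 37.95
tool_pos: [0.6206, 0.0651, 0.2164]
ee_rot: [0.682, 0.731, -0.001, -0.0]
force: [-10.2, -2.8, 9.4]
opening: 0.0283
finger_force: 86.7
time_s: 38.45
tool_pos: [0.6225, 0.0369, 0.1531]
ee_rot: [0.682, 0.731, -0.001, -0.0]
force: [-11.6, -5.5, 8.5]
opening: 0.0281
finger_force: 86.0
time_s: 38.95
tool_pos: [0.6233, 0.0271, 0.087]
ee_rot: [0.682, 0.731, -0.002, 0.0]
force: [-23.4, -9.4, 98.4]
opening: 0.0283
finger_force: 99.1
t 38.95 tcp [0.6233 0.0271 0.087 ] open 0.0283 ff 99.1 F [-23.4  -9.4  98.4]
closing heading 3.95 tilt z [-0.002 -0.003 -1.   ]
shift units tool axes [ 0.084 -0.007  0.016]
turn about tool z, units: -0.01 joint7 0.18
```

The stop took 98 N because I pressed too far. I ease up, release, and check level.

```bash
python3 -m inch '[{"jaw":0,"translation":[0,0,-0.12],"delta_rot":[0,0,0]},{"jaw":0,"translation":[0,0,0],"delta_rot":[0,0,0]},{"jaw":0,"translation":[0,0,0],"delta_rot":[0,0,0]},{"jaw":0,"translation":[0,0,0],"delta_rot":[0,0,0]},{"jaw":0,"translation":[0,0,0],"delta_rot":[0,0,0]}]'
```

```text
time_s: 39.45
tool_pos: [0.6231, 0.0272, 0.0905]
ee_rot: [0.682, 0.731, -0.002, 0.0]
force: [-7.0, -12.1, -0.5]
opening: 0.0283
finger_force: 88.9
```

```bash
python3 -m inch '[{"jaw":0,"translation":[0,0,0.06],"delta_rot":[0,0,0]},{"jaw":0,"translation":[0,0,0],"delta_rot":[0,0,0]},{"jaw":0,"translation":[0,0,0],"delta_rot":[0,0,0]},{"jaw":0,"translation":[0,0,0],"delta_rot":[0,0,0]},{"jaw":0,"translation":[0,0,0],"delta_rot":[0,0,0]}]'
```

```text
time_s: 39.95
tool_pos: [0.6231, 0.0271, 0.0887]
ee_rot: [0.682, 0.731, -0.002, 0.0]
force: [-7.4, -12.3, -0.5]
opening: 0.0282
finger_force: 88.9
```

```bash
python3 -m inch '[{"jaw":0,"translation":[0,0,0.04],"delta_rot":[0,0,0]},{"jaw":0,"translation":[0,0,0],"delta_rot":[0,0,0]},{"jaw":0,"translation":[0,0,0],"delta_rot":[0,0,0]},{"jaw":0,"translation":[0,0,0],"delta_rot":[0,0,0]},{"jaw":0,"translation":[0,0,0],"delta_rot":[0,0,0]}]'
```

```text
time_s: 40.45
tool_pos: [0.6231, 0.0271, 0.0876]
ee_rot: [0.682, 0.731, -0.002, 0.0]
force: [-8.1, -13.2, 0.6]
opening: 0.0283
finger_force: 89.1
```

```bash
python3 -m inch '[{"jaw":0,"translation":[0,0,0.03],"delta_rot":[0,0,0]},{"jaw":0,"translation":[0,0,0],"delta_rot":[0,0,0]},{"jaw":0,"translation":[0,0,0],"delta_rot":[0,0,0]},{"jaw":0,"translation":[0,0,0],"delta_rot":[0,0,0]},{"jaw":0,"translation":[0,0,0],"delta_rot":[0,0,0]}]'
```

```text
time_s: 40.95
tool_pos: [0.6231, 0.0271, 0.0868]
ee_rot: [0.682, 0.731, -0.002, 0.0]
force: [-7.6, -12.6, 1.6]
opening: 0.0283
finger_force: 89.3
```

```bash
python3 -m inch '[{"jaw":0.4,"translation":[0,0,0],"delta_rot":[0,0,0]},{"jaw":0.6,"translation":[0,0,0],"delta_rot":[0,0,0]},{"jaw":0.6,"translation":[0,0,0],"delta_rot":[0,0,0]},{"jaw":0.6,"translation":[0,0,-0.5],"delta_rot":[0,0,0]},{"jaw":0.6,"translation":[0,0,-1],"delta_rot":[0,0,0]}]'
python3 -m inch '[{"jaw":0.6,"translation":[0,0,-1],"delta_rot":[0,0,0]},{"jaw":0.6,"translation":[0,0,-1],"delta_rot":[0,0,0]},{"jaw":0.6,"translation":[0,0,-1],"delta_rot":[0,0,0]},{"jaw":0.6,"translation":[0,0,-1],"delta_rot":[0,0,0]},{"jaw":0.6,"translation":[0,0,-1],"delta_rot":[0,0,0]}]'
python3 -m inch '[{"jaw":0.6,"translation":[-0.99,-0.22,-0.2],"delta_rot":[0,0,0]},{"jaw":0.6,"translation":[-0.99,-0.22,-0.1],"delta_rot":[0,0,0]},{"jaw":0.6,"translation":[-0.99,-0.22,0],"delta_rot":[0,0,0]},{"jaw":0.6,"translation":[-0.99,-0.22,0],"delta_rot":[0,0,0]},{"jaw":0.6,"translation":[-0.99,-0.22,0],"delta_rot":[0,0,0]}]'
python3 -c "
from look import *
H=np.array([.604,.286]);e=np.array([.07,-.9976]);n=np.array([.9976,.07])
for C in(P,P2):
  rx=(C[...,:2]-H)@e;ry=(C[...,:2]-H)@n;z=C[...,2]-.1
  m=(abs(ry)<.09)&(rx>.02)&(rx<.2)&(abs(z)<.03);l=cv2.fitLine(np.c_[rx[m],z[m]].astype(np.float32),cv2.DIST_HUBER,0,.01,.01).ravel();print('pan deg',m.sum(),np.degrees(np.arctan2(l[1],l[0])))
to([.5573,-.4245,.29],75.3)"
```

```text
time_s: 41.45
tool_pos: [0.6235, 0.0297, 0.1311]
ee_rot: [0.682, 0.732, -0.001, -0.001]
force: [0.1, 0.8, 0.9]
opening: 0.0513
finger_force: 0.0
time_s: 41.95
tool_pos: [0.624, 0.0297, 0.2838]
ee_rot: [0.682, 0.732, 0.0, 0.0]
force: [0.0, -0.2, 0.0]
opening: 0.0514
finger_force: 0.0
time_s: 42.45
tool_pos: [0.6015, -0.1219, 0.2915]
ee_rot: [0.682, 0.732, 0.0, 0.0]
force: [0.9, -0.3, 0.3]
opening: 0.0515
finger_force: 0.0
[446. 250.] [ 564.8 -425.9  216.4  142.9   73.7]
[134. 202.] [558.9 439.   64.6  41.7  89.3]
[136. 176.] [631.1 448.3  64.5  37.7 -82.5]
[169. 158.] [696.6 373.2  62.8  43.2  79.5]
screen deg 171.57610919127805 4885
scene [485. 254.] [687.5 370.1  69.5  23.5  79.4]
pan deg 1374 0.06273382
pan deg 3025 0.05210599
t 42.55 tcp [ 0.6008 -0.1252  0.2916] open 0.0516 ff 0.0 F [-0.4  0.5 -0.1]
closing heading 3.78 tilt z [ 0.001 -0.002 -1.   ]
shift units tool axes [-9.859 -2.104  0.076]
turn about tool z, units: -14.3 joint7 0.36
```

Pan is level at 0.05 degrees. Now the screen.

```bash
python3 -m inch '[{"jaw":0.6,"translation":[-0.98,-0.21,0],"delta_rot":[0,0,0]},{"jaw":0.6,"translation":[-0.98,-0.21,0],"delta_rot":[0,0,0]},{"jaw":0.6,"translation":[-0.98,-0.21,0],"delta_rot":[0,0,0]},{"jaw":0.6,"translation":[-0.98,-0.21,0],"delta_rot":[0,0,0]},{"jaw":0.6,"translation":[-0.98,-0.21,0],"delta_rot":[0,0,0]}]'
python3 -m inch '[{"jaw":0.6,"translation":[-0.98,-0.21,0],"delta_rot":[0,0,0]},{"jaw":0.6,"translation":[-0.98,-0.21,0],"delta_rot":[0,0,0]},{"jaw":0.6,"translation":[-0.98,-0.21,0],"delta_rot":[0,0,0]},{"jaw":0.6,"translation":[-0.98,-0.21,0],"delta_rot":[0,0,0]},{"jaw":0.6,"translation":[-0.98,-0.21,0],"delta_rot":[0,0,0]}]'
python3 -m inch '[{"jaw":0.6,"translation":[0,0,0],"delta_rot":[0,0,-1]},{"jaw":0.6,"translation":[0,0,0],"delta_rot":[0,0,-1]},{"jaw":0.6,"translation":[0,0,0],"delta_rot":[0,0,-1]},{"jaw":0.6,"translation":[0,0,0],"delta_rot":[0,0,-1]},{"jaw":0.6,"translation":[0,0,0],"delta_rot":[0,0,-1]}]'
python3 -m inch '[{"jaw":0.6,"translation":[0,0,0],"delta_rot":[0,0,-1]},{"jaw":0.6,"translation":[0,0,0],"delta_rot":[0,0,-1]},{"jaw":0.6,"translation":[0,0,0],"delta_rot":[0,0,-1]},{"jaw":0.6,"translation":[0,0,0],"delta_rot":[0,0,-1]},{"jaw":0.6,"translation":[0,0,0],"delta_rot":[0,0,-1]}]'
python3 -m inch '[{"jaw":0.6,"translation":[0,0,0],"delta_rot":[0,0,-1]},{"jaw":0.6,"translation":[0,0,0],"delta_rot":[0,0,-1]},{"jaw":0.6,"translation":[0,0,0],"delta_rot":[0,0,-1]},{"jaw":0.6,"translation":[0,0,0],"delta_rot":[0,0,-1]},{"jaw":0.6,"translation":[0,0,0],"delta_rot":[0,0,-0.3]}]'
python3 -c "
from look import *
to([.5570,-.4253,.211],75.3)"
```

```text
time_s: 43.05
tool_pos: [0.5807, -0.2703, 0.2914]
ee_rot: [0.681, 0.732, 0.0, 0.0]
force: [0.9, 0.2, 0.7]
opening: 0.0513
finger_force: 0.0
time_s: 43.55
tool_pos: [0.5598, -0.4192, 0.2915]
ee_rot: [0.681, 0.732, 0.0, 0.0]
force: [-0.9, 0.1, -0.3]
opening: 0.0508
finger_force: 0.0
time_s: 44.05
tool_pos: [0.5601, -0.418, 0.2913]
ee_rot: [0.505, 0.863, -0.0, 0.0]
force: [0.1, -0.2, -0.0]
opening: 0.0516
finger_force: 0.0
time_s: 44.55
tool_pos: [0.5601, -0.418, 0.2914]
ee_rot: [0.307, 0.952, -0.0, 0.0]
force: [-0.4, -0.2, -0.1]
opening: 0.051
finger_force: 0.0
time_s: 45.05
tool_pos: [0.56, -0.4182, 0.2912]
ee_rot: [0.124, 0.992, -0.0, 0.0]
force: [-0.5, -0.8, -0.4]
opening: 0.0511
finger_force: 0.0
[134. 202.] [559.  439.2  64.3  41.2  89.9]
[136. 176.] [631.1 448.1  64.3  37.7 -82.5]
[169. 158.] [696.5 373.2  62.8  42.8  79.5]
screen deg 129.90117618113632 1043
scene [485. 254.] [687.5 370.1  69.5  23.5  79.4]
t 45.15 tcp [ 0.56   -0.4183  0.2908] open 0.0515 ff 0.0 F [-0.5  0.4 -0.3]
closing heading 75.52 tilt z [ 0. -0. -1.]
shift units tool axes [ 0.04  -0.251  2.662]
turn about tool z, units: 0.04 joint7 1.89
```

```bash
python3 -m inch '[{"jaw":0.6,"translation":[0.04,-0.25,0],"delta_rot":[0,0,0]},{"jaw":0.6,"translation":[0,0,0.9],"delta_rot":[0,0,0]},{"jaw":0.6,"translation":[0,0,0.9],"delta_rot":[0,0,0]},{"jaw":0.6,"translation":[0,0,0.86],"delta_rot":[0,0,0]},{"jaw":0.6,"translation":[0,0,0],"delta_rot":[0,0,0]}]'
python3 -m inch '[{"jaw":0,"translation":[0,0,0],"delta_rot":[0,0,0]},{"jaw":0,"translation":[0,0,0],"delta_rot":[0,0,0]},{"jaw":0,"translation":[0,0,0],"delta_rot":[0,0,0]},{"jaw":0,"translation":[0,0,0],"delta_rot":[0,0,0]},{"jaw":0,"translation":[0,0,0],"delta_rot":[0,0,0]}]' 60
python3 -m inch '[{"jaw":0,"translation":[0.57,0,0.37],"delta_rot":[0,0,0]},{"jaw":0,"translation":[0.53,0,0.43],"delta_rot":[0,0,0]},{"jaw":0,"translation":[0.48,0,0.48],"delta_rot":[0,0,0]},{"jaw":0,"translation":[0.43,0,0.53],"delta_rot":[0,0,0]},{"jaw":0,"translation":[0.37,0,0.57],"delta_rot":[0,0,0]}]'
python3 -m inch '[{"jaw":0,"translation":[0.31,0,0.61],"delta_rot":[0,0,0]},{"jaw":0,"translation":[0.25,0,0.63],"delta_rot":[0,0,0]},{"jaw":0,"translation":[0.18,0,0.66],"delta_rot":[0,0,0]},{"jaw":0,"translation":[0.11,0,0.6],"delta_rot":[0,0,0]},{"jaw":0,"translation":[0,0,0],"delta_rot":[0,0,0]}]'
```

```text
time_s: 45.65
tool_pos: [0.5556, -0.4253, 0.2075]
ee_rot: [0.126, 0.992, 0.001, -0.002]
force: [-0.6, 0.1, 0.2]
opening: 0.0512
finger_force: 0.0
time_s: 46.15
tool_pos: [0.5578, -0.424, 0.2124]
ee_rot: [0.125, 0.992, 0.001, 0.001]
force: [-0.9, 11.5, 4.6]
opening: 0.0286
finger_force: 60.2
time_s: 46.65
tool_pos: [0.4885, -0.405, 0.1408]
ee_rot: [0.125, 0.992, 0.002, 0.001]
force: [-2.1, 19.2, 11.3]
opening: 0.0289
finger_force: 67.3
time_s: 47.15
tool_pos: [0.4634, -0.3981, 0.063]
ee_rot: [0.125, 0.992, 0.003, -0.001]
force: [-2.9, 23.2, 1.8]
opening: 0.0283
finger_force: 71.8
```

```bash
python3 -m inch '[{"jaw":0,"translation":[0.02,0.1,0.3],"delta_rot":[0,0,0]},{"jaw":0,"translation":[0,0,0.2],"delta_rot":[0,0,0]},{"jaw":0,"translation":[0,0,0],"delta_rot":[0,0,0]},{"jaw":0,"translation":[0,0,0],"delta_rot":[0,0,0]},{"jaw":0,"translation":[0,0,0],"delta_rot":[0,0,0]}]'
python3 -m inch '[{"jaw":0,"translation":[0,0,0.06],"delta_rot":[0,0,0]},{"jaw":0,"translation":[0,0,0],"delta_rot":[0,0,0]},{"jaw":0,"translation":[0,0,0],"delta_rot":[0,0,0]},{"jaw":0,"translation":[0,0,0],"delta_rot":[0,0,0]},{"jaw":0,"translation":[0,0,0],"delta_rot":[0,0,0]}]'
```

```text
time_s: 47.65
tool_pos: [0.4627, -0.3978, 0.0498]
ee_rot: [0.126, 0.992, 0.001, -0.001]
force: [-8.1, 9.8, -0.3]
opening: 0.0288
finger_force: 71.6
time_s: 48.15
tool_pos: [0.4627, -0.3978, 0.048]
ee_rot: [0.126, 0.992, 0.001, -0.001]
force: [-9.1, 9.6, -0.4]
opening: 0.0289
finger_force: 71.6
```

```bash
python3 -m inch '[{"jaw":0,"translation":[0,0,0.06],"delta_rot":[0,0,0]},{"jaw":0,"translation":[0,0,0],"delta_rot":[0,0,0]},{"jaw":0,"translation":[0,0,0],"delta_rot":[0,0,0]},{"jaw":0,"translation":[0,0,0],"delta_rot":[0,0,0]},{"jaw":0,"translation":[0,0,0],"delta_rot":[0,0,0]}]'
python3 -m inch '[{"jaw":0,"translation":[0,0,0.06],"delta_rot":[0,0,0]},{"jaw":0,"translation":[0,0,0],"delta_rot":[0,0,0]},{"jaw":0,"translation":[0,0,0],"delta_rot":[0,0,0]},{"jaw":0,"translation":[0,0,0],"delta_rot":[0,0,0]},{"jaw":0,"translation":[0,0,0],"delta_rot":[0,0,0]}]'
```

```text
time_s: 48.65
tool_pos: [0.4625, -0.3978, 0.0462]
ee_rot: [0.126, 0.992, 0.001, -0.001]
force: [-10.8, 10.7, 1.7]
opening: 0.0291
finger_force: 71.7
time_s: 49.15
tool_pos: [0.4626, -0.3978, 0.0444]
ee_rot: [0.126, 0.992, 0.001, -0.001]
force: [-10.2, 9.7, 1.1]
opening: 0.0286
finger_force: 71.6
```

```bash
python3 -c "
from look import *
for n,C in(('top',P),('scene',P2)):
  H=np.array([.652,-.445]);e=np.array([-.967,.254]);nn=np.array([.254,.967])
  rx=(C[...,:2]-H)@e;ry=(C[...,:2]-H)@nn;z=C[...,2]
  m=(abs(ry)<.1)&(rx>.01)&(rx<.155)&(z>.04)&(z<.085)
  if m.sum()>100:
    l=cv2.fitLine(np.c_[rx[m],z[m]].astype(np.float32),cv2.DIST_HUBER,0,.01,.01).ravel();print(n,m.sum(),np.degrees(np.arctan(l[1]/l[0])))
"
```

```text
[134. 202.] [559.  439.2  64.3  41.2  89.9]
[136. 177.] [631.1 448.1  64.3  37.7 -82.5]
[168. 158.] [696.5 373.4  62.4  43.   79.5]
screen deg 1.6591499126228562 2196
scene [485. 254.] [687.5 370.1  69.5  23.5  79.4]
top 1893 2.5551057
scene 3283 2.3660748
```

```bash
cat > scr.py <<'E'
from h import *
import sys
for f in sys.argv[1:]:
  C=cloud('scene',np.load(f)['d'])
  H=np.array([.652,-.445]);e=np.array([-.967,.254]);nn=np.array([.254,.967])
  rx=(C[...,:2]-H)@e;ry=(C[...,:2]-H)@nn;z=C[...,2]
  m=(abs(ry)<.1)&(rx>.01)&(rx<.155)&(z>.04)&(z<.085)
  l=cv2.fitLine(np.c_[rx[m],z[m]].astype(np.float32),cv2.DIST_HUBER,0,.01,.01).ravel();print(f,m.sum(),np.degrees(np.arctan(l[1]/l[0])),np.median(z[m]))
E
python3 scr.py scene0.npz last2.npz
python3 -m inch '[{"jaw":0,"translation":[0,0,0.08],"delta_rot":[0,0,0]},{"jaw":0,"translation":[0,0,0],"delta_rot":[0,0,0]},{"jaw":0,"translation":[0,0,0],"delta_rot":[0,0,0]},{"jaw":0,"translation":[0,0,0],"delta_rot":[0,0,0]},{"jaw":0,"translation":[0,0,0],"delta_rot":[0,0,0]}]'
```

```text
scene0.npz 3289 2.728816 0.06890844401322035
last2.npz 3283 2.3660748 0.06847646406105906
time_s: 49.75
tool_pos: [0.4625, -0.3977, 0.042]
ee_rot: [0.126, 0.992, 0.001, -0.001]
force: [-11.3, 10.4, 0.3]
opening: 0.0291
finger_force: 71.6
```

```bash
python3 -m inch '[{"jaw":0,"translation":[0,0,0.06],"delta_rot":[0,0,0]},{"jaw":0,"translation":[0,0,0],"delta_rot":[0,0,0]},{"jaw":0,"translation":[0,0,0],"delta_rot":[0,0,0]},{"jaw":0,"translation":[0,0,0],"delta_rot":[0,0,0]},{"jaw":0,"translation":[0,0,0],"delta_rot":[0,0,0]}]'
python3 -c "import look"; python3 scr.py last2.npz
```

```text
time_s: 50.25
tool_pos: [0.4625, -0.3977, 0.0402]
ee_rot: [0.126, 0.992, 0.001, -0.001]
force: [-9.5, 10.1, 0.0]
opening: 0.0284
finger_force: 71.7
[134. 202.] [559.  439.1  64.3  41.4  89.4]
[136. 176.] [631.1 448.1  64.3  37.7 -82.5]
[168. 158.] [696.5 373.3  62.6  43.   79.5]
screen deg 0.9029831729753517 2226
scene [485. 254.] [687.5 370.1  69.5  23.5  79.4]
last2.npz 3221 1.1722372 0.06668167943290094
```

```bash
python3 -m inch '[{"jaw":0,"translation":[0,0,0.05],"delta_rot":[0,0,0]},{"jaw":0,"translation":[0,0,0],"delta_rot":[0,0,0]},{"jaw":0,"translation":[0,0,0],"delta_rot":[0,0,0]},{"jaw":0,"translation":[0,0,0],"delta_rot":[0,0,0]},{"jaw":0,"translation":[0,0,0],"delta_rot":[0,0,0]}]'
python3 -m inch '[{"jaw":0,"translation":[0,0,0.04],"delta_rot":[0,0,0]},{"jaw":0,"translation":[0,0,0],"delta_rot":[0,0,0]},{"jaw":0,"translation":[0,0,0],"delta_rot":[0,0,0]},{"jaw":0,"translation":[0,0,0],"delta_rot":[0,0,0]},{"jaw":0,"translation":[0,0,0],"delta_rot":[0,0,0]}]'
python3 -c "import look"; python3 scr.py last2.npz
```

```text
time_s: 50.85
tool_pos: [0.4624, -0.3977, 0.0387]
ee_rot: [0.126, 0.992, 0.001, -0.001]
force: [-10.7, 11.8, 1.7]
opening: 0.0286
finger_force: 71.8
time_s: 51.35
tool_pos: [0.4625, -0.3977, 0.0375]
ee_rot: [0.126, 0.992, 0.001, -0.001]
force: [-11.3, 11.2, 1.5]
opening: 0.029
finger_force: 71.8
[134. 202.] [559.  439.1  64.3  41.4  89.4]
[136. 176.] [631.1 448.1  64.3  37.7 -82.5]
[168. 158.] [696.5 373.4  62.4  43.   79.5]
screen deg 0.36789769613551854 2226
scene [485. 254.] [687.5 370.1  69.5  23.5  79.4]
last2.npz 3215 0.4443529 0.06559881508071624
```

```bash
python3 -m inch '[{"jaw":0,"translation":[0,0,0.04],"delta_rot":[0,0,0]},{"jaw":0,"translation":[0,0,0],"delta_rot":[0,0,0]},{"jaw":0,"translation":[0,0,0],"delta_rot":[0,0,0]},{"jaw":0,"translation":[0,0,0],"delta_rot":[0,0,0]},{"jaw":0,"translation":[0,0,0],"delta_rot":[0,0,0]}]'
python3 -m inch '[{"jaw":0,"translation":[0,0,0.03],"delta_rot":[0,0,0]},{"jaw":0,"translation":[0,0,0],"delta_rot":[0,0,0]},{"jaw":0,"translation":[0,0,0],"delta_rot":[0,0,0]},{"jaw":0,"translation":[0,0,0],"delta_rot":[0,0,0]},{"jaw":0,"translation":[0,0,0],"delta_rot":[0,0,0]}]'
python3 -c "import look"; python3 scr.py last2.npz
```

```text
time_s: 51.95
tool_pos: [0.4626, -0.3978, 0.0364]
ee_rot: [0.126, 0.992, 0.001, -0.001]
force: [-10.2, 10.8, 1.8]
opening: 0.0289
finger_force: 71.8
time_s: 52.45
tool_pos: [0.4626, -0.3978, 0.0358]
ee_rot: [0.126, 0.992, 0.001, -0.001]
force: [-11.4, 11.1, 7.9]
opening: 0.0286
finger_force: 72.5
[134. 202.] [559.  439.1  64.3  41.4  89.4]
[136. 177.] [631.1 448.1  64.3  37.7 -82.5]
[169. 158.] [696.7 373.2  62.8  43.   79.5]
screen deg 179.9500899015473 2242
scene [485. 254.] [687.5 370.1  69.5  23.5  79.4]
last2.npz 3186 -0.12770388 0.06486866180129827
```

The screen has reached its stop, flat at -0.1 degrees with force rising. I release and retreat.

```bash
python3 -m inch '[{"jaw":0.4,"translation":[0,0,0],"delta_rot":[0,0,0]},{"jaw":0.7,"translation":[0,0,0],"delta_rot":[0,0,0]},{"jaw":0.7,"translation":[0,0,0],"delta_rot":[0,0,0]},{"jaw":0.7,"translation":[0,0,-0.5],"delta_rot":[0,0,0]},{"jaw":0.7,"translation":[0,0,-1],"delta_rot":[0,0,0]}]'
python3 -m inch '[{"jaw":0.7,"translation":[0,0,-1],"delta_rot":[0,0,0]},{"jaw":0.7,"translation":[0,0,-1],"delta_rot":[0,0,0]},{"jaw":0.7,"translation":[0,0,-1],"delta_rot":[0,0,0]},{"jaw":0.7,"translation":[0,0,-1],"delta_rot":[0,0,0]},{"jaw":0.7,"translation":[0,0,-1],"delta_rot":[0,0,0]}]'
python3 -m inch '[{"jaw":0.7,"translation":[0,1,0],"delta_rot":[0,0,0]},{"jaw":0.7,"translation":[0,1,0],"delta_rot":[0,0,0]},{"jaw":0.7,"translation":[0,1,0],"delta_rot":[0,0,0]},{"jaw":0.7,"translation":[0,1,0],"delta_rot":[0,0,0]},{"jaw":0.7,"translation":[0,1,0],"delta_rot":[0,0,0]}]'
python3 -m inch '[{"jaw":0.7,"translation":[0,1,0],"delta_rot":[0,0,0]},{"jaw":0.7,"translation":[0,1,0],"delta_rot":[0,0,0]},{"jaw":0.7,"translation":[0,0,0],"delta_rot":[0,0,0]},{"jaw":0.7,"translation":[0,0,0],"delta_rot":[0,0,0]},{"jaw":0.7,"translation":[0,0,0],"delta_rot":[0,0,0]}]'
python3 -c "
from look import *
cv2.imwrite('pics/t7.png',np.hstack([cv2.resize(p,(400,300)),cv2.resize(p2,(400,300))]))"; python3 scr.py last2.npz
```

```text
time_s: 53.05
tool_pos: [0.4627, -0.398, 0.0796]
ee_rot: [0.126, 0.992, 0.001, -0.001]
force: [1.0, -0.5, 0.1]
opening: 0.0601
finger_force: 0.0
time_s: 53.55
tool_pos: [0.4631, -0.3983, 0.2323]
ee_rot: [0.126, 0.992, -0.0, 0.001]
force: [-0.2, 0.1, -0.4]
opening: 0.0595
finger_force: 0.0
time_s: 54.05
tool_pos: [0.5008, -0.2519, 0.2309]
ee_rot: [0.126, 0.992, -0.0, 0.001]
force: [1.4, -0.8, -0.7]
opening: 0.0599
finger_force: 0.0
time_s: 54.55
tool_pos: [0.5153, -0.1959, 0.2302]
ee_rot: [0.126, 0.992, -0.0, 0.0]
force: [-1.2, -0.1, 0.4]
opening: 0.0596
finger_force: 0.0
[134. 202.] [559.  439.1  64.3  41.4  89.4]
[136. 176.] [631.1 448.3  64.5  37.7 -82.5]
[169. 158.] [696.6 373.2  62.8  43.2  79.5]
screen deg 179.27034879140155 4674
scene [485. 254.] [687.5 370.1  69.5  23.5  79.4]
last2.npz 3207 0.034208193 0.06493364842700983
```

View pics/t7.png

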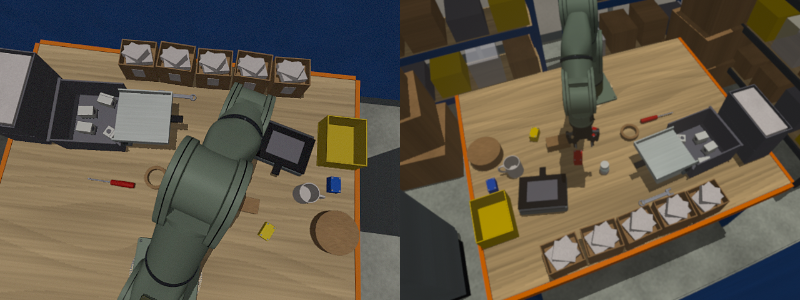

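The left view shows four boxes in the bin at (85,100), (87,113), (107,98) and (110,130). The pan is level and empty, the screen is flat, and the bystanders are where they were. I hand in.

```bash
python3 -c "from rig import bot;print(bot.finish_job())"
```

```text
the job is handed in; nothing more can be done
None
```

The job is handed in: the screen stood at 60° while all four junction boxes went into the pan, the pan was tipped to about 45° and lowered level, and the screen is folded flat with the boxes in the bin; lowering the pan briefly pressed its stop at 98 N at the wrist (limit 120 N).

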